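Pack the mounted fossils into the drop-front transit crate

ROBOT

A 6-joint arm with a two-finger parallel gripper is mounted at the origin on the work surface. World frame = base frame: x ahead of the robot, y to its left, z up, the work surface at z = 0. Lengths are in m, angles in degrees, forces in N, time in s.
With the tool pointing down it reaches from about 0.4 to 0.825 m from the base axis. Payload 7 kg.
Tool frame: the origin (TCP) lies at the centre of the arm's flange, where the gripper is bolted on; the fingertips stand 178 mm ahead of it and the grasp point (between the pads) lies 159 mm ahead of it (tip_reach is the distance from the TCP to the fingertips, in m); z points along the fingers, y is the line along which they close (so a half turn about z gives the same grasp; the last joint's range is limited). The gripper opens to 88 mm and grips with 3 to 60 N. Pads are 19 mm wide; open, the fingers measure 130 mm over their backs; the gripper's body (78 mm by 193 mm) begins 47 mm behind the grasp point.
Start: joints at [91.564, 20.546, 0.682, 0, -70.136, -16.507], TCP at [0.174, 0.652, 0.405] pointing down, gripper open.
Joint ranges: [-176.03, 176.03], [-82.01, 121.73], [-58.28, 71.71], [-173.87, 95.51], [-174.79, -0.11], [-173.66, 173.66]. Speed limits (degrees/s): [136.94, 136.94, 172.46, 180, 180, 180].

INTERFACE

Orientations are given as [roll, pitch, yaw] about the fixed x, y, z axes, in that order (R = Rz(yaw) Ry(pitch) Rx(roll)).
In Python, from plant import * gives the robot as it stands.
- The arm moves only by the shell command python3 -m handwheel 'ROWS'. ROWS is JSON, a list of rows, each a list of 7 numbers: the opening, from -1 (shut) to 1 (fully open), then the shift along the tool's x, y, z as a fraction of full scale, then the turn, a rotation vector about the tool's x, y, z as a fraction of full scale. A call has 1 to 5 rows; each row shifts and turns the commanded pose from where the row before left it, along the tool's axes as they then stand; what a row does not reach is not made up. Full scale, the value 1, is 0.025 m for a shift and 6 degrees for a turn. A row lasts 1/8 s, in which the tool goes at most 62.5 mm and 10.7 degrees, less where a joint would pass 70% of its speed; a pose out of reach is approached as far as the arm can. A call with a number of a shift or a turn outside -1 to 1 is refused whole. A call with a gripper value outside its range is refused whole. The fingers move at their own pace and stop on an object; the grip force is fixed at half the most. Time passes only in rows, so rows that do not move let the fingers close. It gives the time, the measured TCP pose, the force, the opening and the grip force at its end, in the units of the state.
- get_obs(): the state, without advancing time (a new reading comes with each control period).
- snapshot(name): name is "scene" or "top" or "wrist"; returns a dict with "color" (384x512x3 uint8, red, green, blue), "fx", "fy", "cx", "cy" (pixels), "R" (3x3) and "t" (3): a world point X has camera coordinates R X + t; the wrist camera has in their place "tool_from_camera" (4x4, takes a point from camera to tool coordinates, whose origin is the TCP and whose axes are the flange's). Camera axes: x right, y down, z forward; pixel columns grow to the right and rows downward; lengths in m; the calibration is good to about 2 mm. A picture is of the moment at which its call begins: read the wrist's pose just before it. There is no depth.
- close_job(): hands the job in; it is judged then, once.
The state is a dict: "clock": time; "joint_pos": joint angles; "qvel": joint speeds; "tau": joint torques, N m; "tool_pos": TCP position; "orientation": TCP orientation; "force": force on the tool from outside, world axes, zero at the start; "moment": the same for the moment, N m; "opening": finger opening in m; "gripper_force": force on a finger pad.
Only numpy, scipy, OpenCV 4.12 (cv2) and the standard library are available. Lean on these libraries where they do the work, as an engineer would, in place of code of your own. Each camera call takes 0.05 s, during which the arm holds its last target. There are 200 camera calls.

TASK

Pack every mounted fossil on the bench into the transit crate: first pull the crate's blue drop front down flat, then carry the fossils in low through the open front (they are fragile: never lift one's board as high as 10 cm above the bench, so not over the crate walls) and leave them standing upright on the crate floor, side by side, clear of the front. Then push the drop front fully up again, and only after that lower the heavy open lid gently until it is fully closed, without letting it fall or slam. Leave the scanner, mouse and brush alone.

Things in the scene. Friction and masses are not known exactly. Their poses are not given: they have to be found in the camera images.
- crate: Plywood crate fixed to the bench, drop front facing about -y. Origin: centre of its floor, at bench level; own x points from the drop front to the rear (lid hinge) wall, y along the front. Inside x -100..100, y -105..105 mm; grey floor 12 mm above the bench; wall tops at 120 mm; walls 12 mm thick, none on the -x side (drop front). Room for 2 x 2 fossils, e.g. x -45, 40 and y -48, 48, ridges along x.
- flap (a joint): Angle of the blue drop front (bottom-hinged): 0 = upright, fully closed (as it starts); 1.571 rad = lying flat outwards, fully down. Friction (about 0.28 N m, weight 0.35 kg) holds it at any angle.
- flap_rail (a point): Centre of the yellow round rail (14 mm diameter, parallel to the crate's y) at the drop front's top, 91 mm from its hinge line. Under it is a slot 146 mm wide, 32 mm high for a finger, then a 12 mm thick panel. Closed, the rail is 111 mm above the bench; fully down, 20 mm. It can be pinched from above, across, in every position, and turns in the fingers.
- flap_hinge (a point): Middle of the drop front's hinge line (parallel to the crate's y), at crate x -106 mm, 20 mm above the bench.
- lid (a joint): Angle of the heavy aluminium lid (1.7 kg, 224 x 234 x 12 mm, hinged on the rear wall's top): 0 = closed, level on the crate; at the start 1.6 to 1.74 rad = open, just past upright, stop at 1.9. A little hinge friction (0.5 N m) keeps it near upright; below about 1.3 rad it falls shut unless held (about 10 N at the handle).
- lid_handle (a point): Centre of the lid's orange round bar (14 mm diameter, 120 mm long, parallel to the hinge), 45 mm off the outer face, 34 mm from the free edge; 190 mm from the hinge line along the lid and 57 mm above its underside. Closed: 177 mm above the bench, at crate x -78 mm. Open: on the rear side, where a finger fits between bar and lid from above. It turns in the fingers.
- lid_hinge (a point): Middle of the lid's hinge line (parallel to the crate's y), at crate x +112 mm, 120 mm above the bench.
- vertebra: Dark grey-brown vertebra (round centrum, side processes, tall spine) upright on a 70 x 60 x 12 mm plywood board, 0.18-0.35 kg. Origin: centre of the board's underside; x along the 70 mm side, z up. Grip its ridge: 24 mm thick in y, 40 mm long in x, centred, 40 to 86 mm above the underside; the stone below 48 mm is wider (to 70 mm). May be absent (None).
- jaw: Pale tan jaw piece with four small teeth upright on a 70 x 60 x 12 mm plywood board, 0.18-0.35 kg. Origin: centre of the board's underside; x along the 70 mm side, z up. Grip its ridge: 24 mm thick in y, 60 mm long in x, centred, 40 to 86 mm above the underside (tooth tips at 96); the stone below 48 mm is wider (to 70 mm). May be absent (None).
- claw: Nearly black curved claw upright on a 70 x 60 x 12 mm plywood board, 0.18-0.35 kg. Origin: centre of the board's underside; x along the 70 mm side, z up. Grip its ridge: 24 mm thick in y, 50 mm long in x, centred, 40 to 86 mm above the underside; the stone below 48 mm is wider (to 70 mm). May be absent (None).
- limb: Brown limb-bone end with two round knuckles upright on a 70 x 60 x 12 mm plywood board, 0.18-0.35 kg. Origin: centre of the board's underside; x along the 70 mm side, z up. Grip its ridge: 24 mm thick in y, 36 mm long in x, centred, 40 to 86 mm above the underside; the stone below 48 mm is wider (to 70 mm). May be absent (None).
- scanner: Bystander: white handheld 3D scanner lying flat, about 110 x 180 x 60 mm, not to be disturbed. Origin at its underside.
- mouse: Bystander: white computer mouse, 100 x 60 x 32 mm, not to be disturbed. Origin: centre of the underside.
- brush: Bystander: preparator's brush lying on the bench, not to be disturbed.
Mind the look-alikes: they are no part of the job. What is shaped like the vertebra but green or yellow is not meant.

How it is judged:
By the outcome, as a careful person would: the job done as asked, in the order asked, and still so for the second after the job is handed in, with the robot touching nothing.
Of vertebra, jaw, claw, limb only 2 to 4 are there at a start; the rules pass over those that are not, and their reading is None.
At some moment in a run one of vertebra, jaw, claw, limb may be knocked a few centimetres aside while the robot is not near it.
It also fails if it takes over 210 s, if anything falls off the work surface, if the arm or the gripper's body presses on something with over 40 N, if the wrist force passes 120 N, or if a joint passes its speed limit or range.

## Working session

There is one attempt and no reset: what is moved stays moved. The work goes in short steps, Python scripts to look and compute and a shell command to move; the robot and the scene stay as the last step left them, time stands still between calls to the robot, and variables do not carry over. Pictures are saved under pics/ and viewed, at most 14 in all, crops included, and the job is handed in when it is done.

```bash
ls; mkdir -p pics
python3 - <<'E'
from plant import *
import cv2
o=get_obs();print(o)
for n in("scene","top"):
    s=snapshot(n);cv2.imwrite(f"pics/{n}0.png",cv2.resize(s["color"][:,:,::-1],(768,576),interpolation=cv2.INTER_CUBIC));print(n,s["fx"],s["cx"],s["cy"],s["R"],s["t"])
    cv2.imwrite(f"pics/raw_{n}0.png",s["color"][:,:,::-1])
E
```

```text
pics
{'clock': 0.0, 'joint_pos': array([ 9.15646612e+01,  2.05912484e+01,  6.31704655e-01, -1.98123742e-02,
       -7.01371001e+01, -1.65089800e+01]), 'qvel': array([ 0.05027054,  0.03871957, -0.04581514, -0.03680988, -0.0324468 ,
        0.0359976 ]), 'tau': array([-1.19388413e-03, -5.82722390e+01,  2.93061054e+01,  6.99684530e+00,
        7.01167941e-03, -1.68958773e-04]), 'tool_pos': array([0.17399775, 0.65196949, 0.4037098 ]), 'orientation': array([ 1.79902047e+02, -9.60854681e-03, -1.49510579e+01]), 'force': array([0.38102135, 0.46303284, 0.31012806]), 'moment': array([ 0.03591439, -0.02125285,  0.02655878]), 'gripper_force': 0.0, 'opening': 0.08741316888696343}
scene 474.54741092974615 254.05987486997049 199.88379672729224 [[ 0.22161027  0.9751261  -0.00424053]
 [ 0.60005875 -0.1397965  -0.78764614]
 [-0.76864712  0.1720059  -0.61611329]] [-0.07127385 -0.23525505  1.98133744]
top 363.0750191987872 254.09863152760028 191.31598493479265 [[ 0.0069305  -0.99995943 -0.00575444]
 [-0.99306109 -0.00620689 -0.11743575]
 [ 0.11739527  0.0065284  -0.99306381]] [-0.04708156  0.56330293  0.95723281]
```

View pics/scene0.png

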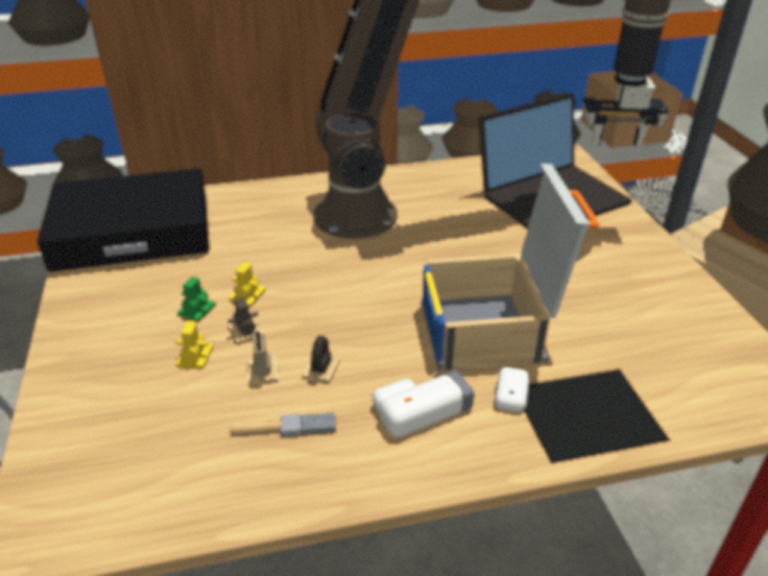

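View pics/top0.png

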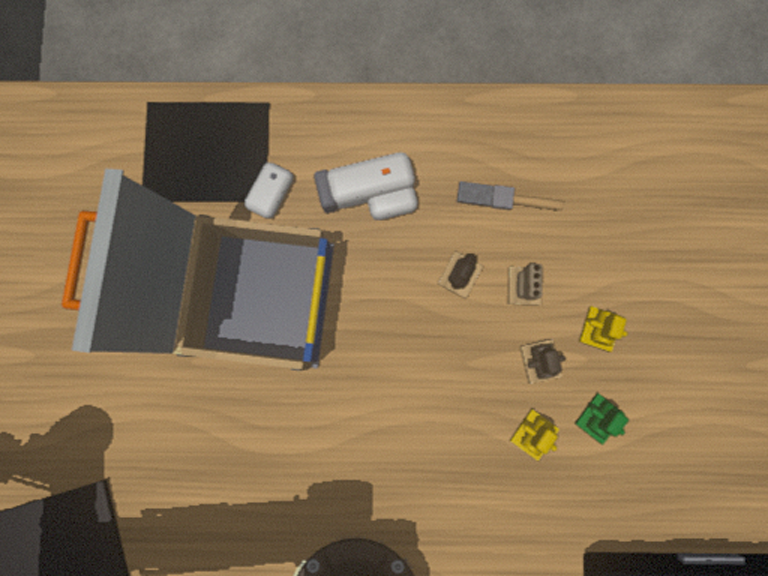

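The pictures show three fossils: claw at top (462,270), jaw (527,283) and vertebra (542,360). There's no limb, and the green and yellow shapes are look-alikes. The crate is at (255,290), its rail at (317,298) and the lid handle at (80,260).

```bash
cat > h.py <<'E'
import numpy as np,cv2
from plant import *
from scipy.spatial.transform import Rotation as Ro
def ray(s,u,v):
    d=np.array([(u-s["cx"])/s["fx"],(v-s["cy"])/s["fy"],1.])
    return -s["R"].T@s["t"], s["R"].T@d
def onplane(s,u,v,z):
    c,d=ray(s,u,v); return c+d*(z-c[2])/d[2]
def wristcam(o,s):
    T=np.eye(4);T[:3,:3]=Ro.from_euler('xyz',o["orientation"],degrees=True).as_matrix();T[:3,3]=o["tool_pos"]
    W=T@s["tool_from_camera"]; s=dict(s);s["R"]=W[:3,:3].T;s["t"]=-W[:3,:3].T@W[:3,3];return s
def proj(s,X):
    c=s["R"]@np.array(X)+s["t"];return c[0]/c[2]*s["fx"]+s["cx"],c[1]/c[2]*s["fy"]+s["cy"]
def mask(img,lo,hi):
    m=cv2.inRange(cv2.cvtColor(img,cv2.COLOR_RGB2HSV),lo,hi);return cv2.morphologyEx(m,cv2.MORPH_OPEN,np.ones((2,2)))
def biggest(m,k=1):
    c,_=cv2.findContours(m,0,2);return sorted(c,key=cv2.contourArea)[::-1][:k]
E
python3 - <<'E'
from h import *
t=snapshot("top");im=t["color"]
y=mask(im,(22,120,90),(35,255,255));y[:, :190]=0;y[:,230:]=0
(c,wh,a)=cv2.minAreaRect(biggest(y)[0]);print("rail",c,wh,a)
b=cv2.boxPoints((c,wh,a));print([onplane(t,*p,.115).round(4) for p in b],onplane(t,*c,.115))
b=mask(im,(105,120,50),(125,255,255));b[:,:190]=0;b[:,240:]=0
bb=cv2.minAreaRect(np.vstack(biggest(b,2)));print("blue",bb,[onplane(t,*p,.1).round(4) for p in cv2.boxPoints(bb)])
o=mask(im,(5,180,120),(15,255,255));oo=cv2.minAreaRect(biggest(o)[0]);print("orange",oo)
s=snapshot("scene");o2=mask(s["color"],(5,180,120),(15,255,255));
o2[:,:370]=0;o2[:120]=0;o2[160:]=0;print("orange scene",cv2.boundingRect(biggest(o2)[0]))
cv2.imwrite("pics/c1.png",cv2.resize(im[150:310,280:430,::-1],None,fx=3.7,fy=3.7,interpolation=cv2.INTER_CUBIC))
hsv=cv2.cvtColor(im,cv2.COLOR_RGB2HSV)
print(hsv[190,305],hsv[200,340],hsv[190,325],hsv[200,370])
E
```

```text
rail (211.0273895263672, 200.29920959472656) (5.179339408874512, 57.69334030151367) 7.765166282653809
[array([0.4605, 0.0779, 0.115 ]), array([0.6038, 0.0616, 0.115 ]), array([0.6021, 0.0486, 0.115 ]), array([0.4589, 0.0652, 0.115 ])] [0.53067676 0.06338456 0.115     ]
blue ((210.7982940673828, 200.9723663330078), (3.9629902839660645, 80.88841247558594), 7.800187587738037) [array([0.4302, 0.0824, 0.1   ]), array([0.6344, 0.0589, 0.1   ]), array([0.6331, 0.0488, 0.1   ]), array([0.429 , 0.0725, 0.1   ])]
orange ((53.025821685791016, 173.72515869140625), (11.046932220458984, 66.39822387695312), 10.561012268066406)
orange scene (383, 128, 16, 25)
[18 75 68] [ 19 104 174] [ 16 117 157] [ 18 107 169]
```

View pics/c1.png

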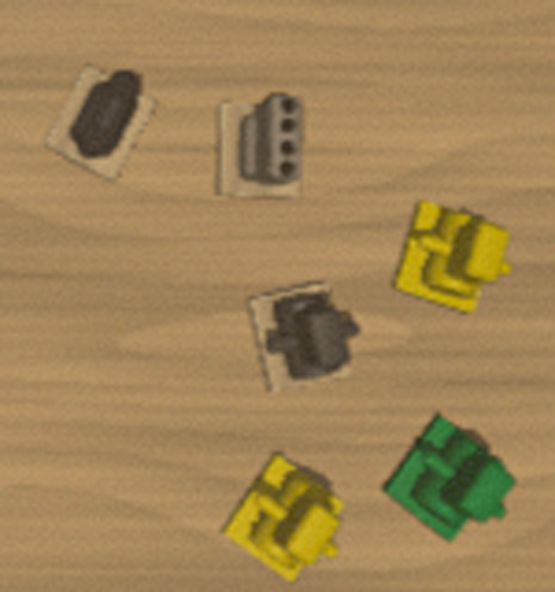

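The crop shows board corners for the claw at (90,65), (155,100), (115,180), (47,143). For the jaw, the left edge runs (220,103)–(217,194). The vertebra's corners are (248,298), (325,282), (350,375), (272,390).

```bash
cat >> h.py <<'E'
cyaw=np.deg2rad(83.47);CX=np.array([np.cos(cyaw),np.sin(cyaw)]);CY=np.array([-CX[1],CX[0]])
CO=np.array([0.5305,0.0632])+.106*CX
def crate(x,y):return CO+x*CX+y*CY
def go(o,xy,z,yaw=None,near=0.159):
    """delta in tool axes (mm) so the grasp point (or 'near' ahead) goes to xy,z ; assumes tool down"""
    R=Ro.from_euler('xyz',o["orientation"],degrees=True).as_matrix()
    d=np.array([*xy,z+near])-o["tool_pos"]
    r=(R.T@d*1000).round(1)
    if yaw is not None:
        e=(yaw-o["orientation"][2]+180)%360-180; print("turn yaw %+.1f -> tool z turn rows total %.2f"%(e,-e/6))
    return r
E
python3 - <<'E'
from h import *
t=snapshot("top")
P=lambda u,v,z:onplane(t,u/3.7+280-.5+.135,v/3.7+150-.5+.135,z)[:2].round(4)
for n,c in dict(claw=[(90,65),(155,100),(115,180),(47,143)],jaw=[(220,103),(301,101),(300,198),(217,194)],vert=[(248,298),(325,282),(350,375),(272,390)]).items():
    p=np.array([P(*q,.012) for q in c]);print(n,p.mean(0),[ (round(float(np.linalg.norm(p[i]-p[i-1])),3),round(float(np.degrees(np.arctan2(*(p[i]-p[i-1])[::-1]))),1)) for i in range(4)])
print("laptop",onplane(t,70,320,.2),onplane(t,70,320,0), onplane(t,85,384,0))
print("crate O",CO,"far corner wall tops px",[np.round(proj(t,[*crate(x,y),.12]),0)*1.5 for x,y in((-100,117),(-.1,-.117),(.112,.117),(.112,-.117)) if abs(x)<1])
c,_=0,0
# handle via two views
s=snapshot("scene")
for th in(1.6,1.65,1.7,1.74):
    x=.112-.19*np.cos(th)+.057*np.sin(th);z=.12+.19*np.sin(th)+.057*np.cos(th)
    print(th,x,z,[np.round(proj(k,[*crate(x,y),z]),1) for k in(t,s) for y in(-.06,.06)])
E
```

```text
claw [ 0.591625 -0.191125] [(0.068, -28.9), (0.056, -118.6), (0.068, 153.1), (0.058, 61.4)]
jaw [ 0.571825 -0.309425] [(0.069, -3.1), (0.061, -88.2), (0.074, 177.8), (0.062, 87.6)]
vert [ 0.432425 -0.3351  ] [(0.069, 13.5), (0.059, -78.0), (0.07, -166.6), (0.059, 101.1)]
laptop [0.25893886 0.35482593 0.2       ] [0.21278748 0.4539493  0.        ] [0.04870529 0.40298242 0.        ]
crate O [0.54255468 0.16851232] far corner wall tops px [array([322.5, 231. ]), array([175.5, 355.5]), array([198., 216.])]
1.6 0.17452360461061067 0.3082546118067125 [array([ 64.3, 145. ]), array([ 53.3, 204.4]), array([389.8, 147.4]), array([376.8, 127. ])]
1.65 0.18385427549515282 0.30489446474426074 [array([ 60.7, 144.9]), array([ 49.6, 204. ]), array([392.7, 148.2]), array([379.6, 127.8])]
1.7 0.1930053481119404 0.3010721778111241 [array([ 57.2, 144.8]), array([ 46.1, 203.6]), array([395.5, 149.1]), array([382.2, 128.7])]
1.74 0.20018150830395118 0.2976879894456578 [array([ 54.7, 144.8]), array([ 43.6, 203.3]), array([397.7, 150. ]), array([384.3, 129.5])]
```

```bash
python3 -m handwheel '[[-0.3,0,0,-1,0,0,-0.7],[-0.3,0,0,-1,0,0,-0.7],[-0.3,0.51,0.95,0,0,0,0],[-0.3,0.51,0.95,0,0,0,0],[-0.3,0.51,0.95,0,0,0,0]]'; python3 -m handwheel '[[-0.3,0.51,0.95,0,0,0,0],[-0.3,0.51,0.95,0,0,0,0],[-0.3,0.51,0.95,0,0,0,0],[-0.3,0.51,0.95,0,0,0,0],[-0.3,0.51,0.95,0,0,0,0]]'; python3 -m handwheel '[[-0.3,0.51,0.95,0,0,0,0],[-0.3,0.51,0.95,0,0,0,0],[-0.3,0.51,0.95,0,0,0,0],[-0.3,0.51,0.95,0,0,0,0],[-0.3,0.51,0.95,0,0,0,0]]'; python3 -m handwheel '[[-0.3,0.51,0.95,0,0,0,0],[-0.3,0.51,0.95,0,0,0,0],[-0.3,0.51,0.95,0,0,0,0],[-0.3,0,0,0,0,0,0]]'
```

```text
clock: 0.92
tool_pos: [0.2042, 0.5762, 0.4546]
orientation: [180.0, 0.0, -6.5]
force: [-0.1, 0.0, -0.6]
opening: 0.0433
gripper_force: 0.0
clock: 1.55
tool_pos: [0.2542, 0.4504, 0.4547]
orientation: [-180.0, 0.0, -6.5]
force: [0.4, -0.5, -0.7]
opening: 0.0306
gripper_force: 0.0
clock: 2.17
tool_pos: [0.3041, 0.3248, 0.4547]
orientation: [-180.0, -0.0, -6.5]
force: [-0.8, -0.4, 0.1]
opening: 0.0305
gripper_force: 0.0
clock: 2.68
tool_pos: [0.3339, 0.2493, 0.4548]
orientation: [-180.0, -0.0, -6.7]
force: [-1.1, 0.7, 0.7]
opening: 0.0304
gripper_force: 0.0
```

```bash
python3 -m handwheel '[[-0.3,0.53,0.9,0,0,0,0],[-0.3,0.53,0.9,0,0,0,0],[-0.3,0.53,0.9,0,0,0,0],[-0.3,0.53,0.9,0,0,0,0],[-0.3,0.53,0.9,0,0,0,0]]'; python3 -m handwheel '[[-0.3,0.53,0.9,0,0,0,0],[-0.3,0.53,0.9,0,0,0,0],[-0.3,0.53,0.9,0,0,0,0],[-0.3,0.87,-0.12,1,0,0,0],[-0.3,0.87,-0.12,1,0,0,0]]'; python3 -m handwheel '[[-0.3,0.87,-0.12,1,0,0,0],[-0.3,0.87,-0.12,1,0,0,0],[-0.3,0.87,-0.12,0,0,0,0],[-0.3,0,0,0,0,0,0],[-0.3,0,0,0,0,0,0]]'
python3 - <<'E'
from h import *
o=get_obs();s=wristcam(o,snapshot("wrist"));cv2.imwrite("pics/w1.png",s["color"][:,:,::-1])
print(o["tool_pos"],o["orientation"],o["joint_pos"].round(1),go(o,(0.5305,.0632),.111,-6.53))
for y in(-.07,.07):print(proj(s,[*crate(-.106,y),.111]))
t=s["color"];m=mask(t,(22,120,90),(35,255,255));r=cv2.minAreaRect(biggest(m)[0]);print(r,[onplane(s,*q,.115).round(4) for q in cv2.boxPoints(r)])
E
```

```text
clock: 3.3
tool_pos: [0.3867, 0.1312, 0.4547]
orientation: [-180.0, -0.0, -6.5]
force: [0.1, 0.3, -0.3]
opening: 0.0302
gripper_force: 0.0
clock: 3.92
tool_pos: [0.4628, 0.061, 0.4044]
orientation: [-179.9, -0.1, -6.6]
force: [0.1, -0.2, 0.3]
opening: 0.0309
gripper_force: 0.0
clock: 4.55
tool_pos: [0.5277, 0.0628, 0.3545]
orientation: [180.0, 0.0, -6.6]
force: [0.7, 0.5, 0.6]
opening: 0.0308
gripper_force: 0.0
turn yaw +0.0 -> tool z turn rows total -0.00
[0.52774712 0.06283556 0.35448725] [ 1.79988867e+02  2.74168081e-02 -6.55531129e+00] [ 27.9   9.4 -21.5  -0.  -59.1  55.5] [ 2.7 -0.7 84.5]
(np.float64(252.7594005682488), np.float64(108.84633379830333))
(np.float64(253.18920379793923), np.float64(279.0841813565686))
((248.99996948242188, 174.99998474121094), (141.99996948242188, 17.999996185302734), 90.0) [array([0.6043, 0.0639, 0.115 ]), array([0.6028, 0.0511, 0.115 ]), array([0.4929, 0.0635, 0.115 ]), array([0.4946, 0.078 , 0.115 ])]
```

View pics/w1.png

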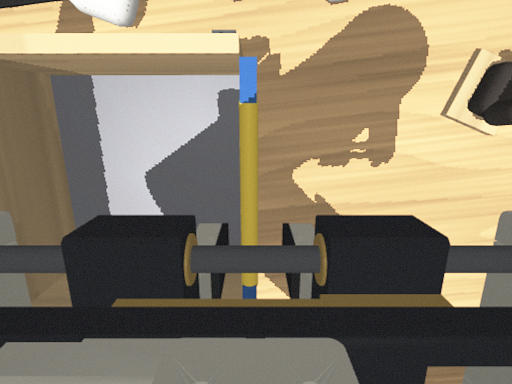

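The wrist picture shows the rail vertical at column 249 and the fingers centred at about 256, so I shift 4 mm toward +y. Next I descend and pinch it.

```bash
sed -i 's/0.5305,0.0632/0.5305,0.0655/' h.py; python3 -m handwheel '[[-0.3,0,-0.15,0.8,0,0,0],[-0.3,0,0,0.8,0,0,0],[-0.3,0,0,0.8,0,0,0],[-0.3,0,0,0.74,0,0,0],[-0.3,0,0,0,0,0,0]]'; python3 -m handwheel '[[-1,0,0,0,0,0,0],[-1,0,0,0,0,0,0],[-1,0,0,0,0,0,0],[-1,0,0,0,0,0,0]]'
```

```text
clock: 5.22
tool_pos: [0.5275, 0.0665, 0.2756]
orientation: [179.9, 0.1, -6.5]
force: [-0.7, 0.1, -0.5]
opening: 0.0307
gripper_force: 0.0
clock: 5.72
tool_pos: [0.5287, 0.067, 0.2772]
orientation: [-180.0, -0.1, -6.5]
force: [-2.4, 2.1, 6.1]
opening: 0.0134
gripper_force: 30.0
```

```bash
python3 -m handwheel '[[-1,0,0.63,0.06,0,0,0],[-1,0,0.61,0.16,0,0,0],[-1,0,0.58,0.27,0,0,0],[-1,0,0.52,0.36,0,0,0],[-1,0,0.45,0.45,0,0,0]]'; python3 -m handwheel '[[-1,0,0.36,0.52,0,0,0],[-1,0,0.27,0.58,0,0,0],[-1,0,0.16,0.61,0,0,0],[-1,0,0.06,0.6,0,0,0],[-1,0,0,0.1,0,0,0]]'
```

```text
clock: 6.35
tool_pos: [0.5207, -0.0023, 0.2441]
orientation: [-179.9, -0.1, -6.5]
force: [-2.0, 6.9, 2.2]
opening: 0.013
gripper_force: 30.0
clock: 6.98
tool_pos: [0.5188, -0.023, 0.1843]
orientation: [-180.0, -0.1, -6.5]
force: [-9.8, 9.6, 34.7]
opening: 0.0132
gripper_force: 30.0
```

```bash
python3 -m handwheel '[[-0.45,0,0,-0.15,0,0,0],[-0.45,0,0,0,0,0,0],[-0.45,0,0,0,0,0,0],[-0.45,0,0,-0.5,0,0,0],[-0.45,0,0,-1,0,0,0]]';  python3 -m handwheel '[[-0.3,0,0,-1,0,0,0],[0,0,0,-1,0,0,0],[0,0,0,-1,0,0,0],[0,0,0,-1,0,0,0],[0,0,0,0,0,0,0]]'
python3 - <<'E'
from h import *
o=get_obs();s=wristcam(o,snapshot("wrist"));t=snapshot("top");cv2.imwrite("pics/m2.png",np.hstack([s["color"][:,256:,::-1],t["color"][:,:,::-1]]))
print(o["tool_pos"],o["joint_pos"].round(1))
for n,p in dict(claw=(.5916,-.191),jaw=(.572,-.309),vert=(.4324,-.335)).items():print(n,go(o,p,.2))
E
```

```text
clock: 7.6
tool_pos: [0.5177, -0.0239, 0.2247]
orientation: [179.9, 0.1, -6.6]
force: [0.1, 0.1, 0.0]
opening: 0.0242
gripper_force: 0.0
clock: 8.22
tool_pos: [0.5185, -0.0237, 0.3275]
orientation: [-179.9, -0.3, -6.5]
force: [0.4, -0.1, -0.2]
opening: 0.0438
gripper_force: 0.0
[ 0.51854768 -0.02367902  0.32745134] [ 19.1   9.6 -25.2   0.  -54.9  64.4]
claw [ 91.7 157.9 -31.4]
jaw [ 85.7 277.3 -31.6]
vert [-50.  319.  -32.3]
```

View pics/m2.png

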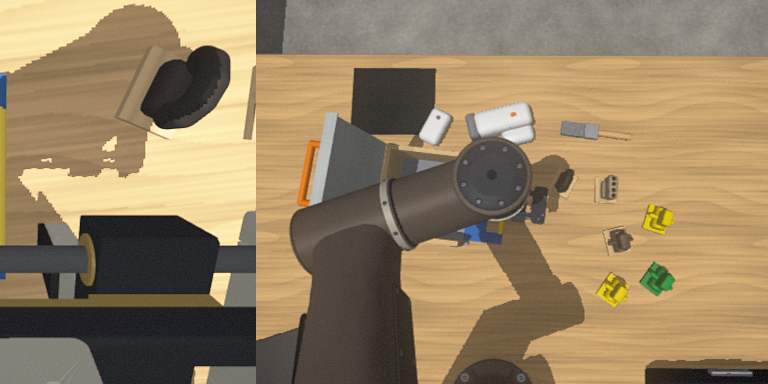

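The wrist half shows the claw's board corners at about (411,44), (373,117) and (428,140). In the top half, the flap lies down and the other fossils haven't moved.

Run:
```python
from h import *
o=get_obs();s=wristcam(o,snapshot("wrist"));t=snapshot("top")
p=[onplane(s,u,v,.012)[:2] for u,v in((411,44),(373,117),(428,140))]
print(p,[ (np.linalg.norm(a-b),np.degrees(np.arctan2(*(a-b)[::-1]))) for a,b in((p[0],p[1]),(p[1],p[2]))],(p[0]+p[2])/2)
print("scanner low edge",onplane(t,262,146,.02),onplane(t,213,135,.03))
```

```text
[array([ 0.63212368, -0.18118827]), array([ 0.5712677 , -0.14587552]), array([ 0.54294285, -0.19960513])] [(np.float64(0.07035936205432639), np.float64(-30.125203143739334)), (np.float64(0.060738518882920985), np.float64(62.202971350704985))] [ 0.58753326 -0.1903967 ]
scanner low edge [ 0.69326561 -0.06455598  0.02      ] [0.7213995  0.07237091 0.03      ]
```

```bash
python3 -m handwheel '[[0.3,0.51,0.9,-0.2,0,0,0],[0.3,0.51,0.9,0,0,0,0],[0.3,0.51,0.9,0,0,0,0],[0.3,0.51,0.9,0,0,0,0],[0.3,0.51,0.9,0,0,0,0]]';  python3 -m handwheel '[[0.3,0.51,0.9,0,0,0,0],[0.3,0.51,0.9,0,0,0,0],[0.3,0,0,0.2,0,0,0.94],[0.3,0,0,0,0,0,0.94],[0.3,0,0,0,0,0,0.94]]';  python3 -m handwheel '[[0.3,0,0,0,0,0,0.93],[0.3,0,0,0,0,0,0]]'
python3 - <<'E'
from h import *
o=get_obs();s=wristcam(o,snapshot("wrist"));t=snapshot("top");cv2.imwrite("pics/m3.png",s["color"][:,:,::-1])
print(o["tool_pos"],o["orientation"],o["joint_pos"].round(1),go(o,(.589,-.1905),.071,-29))
E
```

```text
clock: 9.05
tool_pos: [0.5687, -0.1435, 0.3286]
orientation: [180.0, 0.1, -6.5]
force: [0.6, -0.3, 0.8]
opening: 0.0571
gripper_force: 0.0
clock: 9.68
tool_pos: [0.5885, -0.1905, 0.3233]
orientation: [179.9, 0.1, -23.7]
force: [0.5, 0.1, 0.5]
opening: 0.057
gripper_force: 0.0
clock: 9.93
tool_pos: [0.5886, -0.1904, 0.3237]
orientation: [180.0, 0.1, -29.0]
force: [0.5, 0.3, -0.0]
opening: 0.0572
gripper_force: 0.0
turn yaw +0.0 -> tool z turn rows total -0.00
[ 0.58859108 -0.19036971  0.32367635] [ 1.79956249e+02  9.22272633e-02 -2.90150971e+01] [  0.1  18.9 -12.9  -0.  -58.3  60.9] [ 0.6 -0.2 93.7]
```

View pics/m3.png

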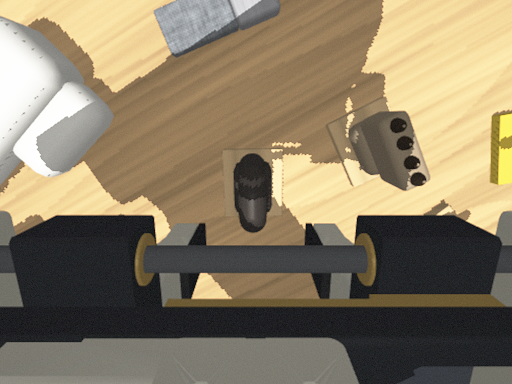

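The claw's board spans columns 222–283 and is square to the fingers and centred, so I descend, grip and lift a little.

```bash
python3 -m handwheel '[[0.3,0,0,0.94,0,0,0],[0.3,0,0,0.94,0,0,0],[0.3,0,0,0.94,0,0,0],[0.3,0,0,0.92,0,0,0],[0.3,0,0,0,0,0,0]]';  python3 -m handwheel '[[-1,0,0,0,0,0,0],[-1,0,0,0,0,0,0],[-1,0,0,0,0,0,0],[-1,0,0,0,0,0,0],[-1,0,0,0,0,0,0]]';  python3 -m handwheel '[[-1,0,0,-0.8,0,0,0],[-1,0,0,-0.9,0,0,0],[-1,0,0,0,0,0,0]]'
python3 - <<'E'
from h import *
o=get_obs()
print(o["tool_pos"],o["orientation"],crate(-.24,-.048),crate(.04,-.048))
E
```

```text
clock: 10.65
tool_pos: [0.588, -0.1903, 0.2293]
orientation: [179.9, 0.2, -29.0]
force: [-0.6, 0.4, 0.5]
opening: 0.057
gripper_force: 0.0
clock: 11.28
tool_pos: [0.589, -0.1903, 0.2317]
orientation: [-180.0, -0.0, -29.0]
force: [-1.2, 1.2, 3.2]
opening: 0.0241
gripper_force: 30.0
clock: 11.65
tool_pos: [0.5892, -0.1904, 0.275]
orientation: [-179.9, -0.1, -29.0]
force: [0.5, 0.2, -1.4]
opening: 0.0236
gripper_force: 30.0
[ 0.58918784 -0.19040415  0.27503013] [-1.79936123e+02 -1.39063264e-01 -2.90337961e+01] [ 0.56294966 -0.07308939] [0.59479222 0.20509409]
```

```bash
python3 -m handwheel '[[-1,0,0,0,0,0,-0.99],[-1,0,0,0,0,0,-0.99],[-1,0,0,0,0,0,-0.99],[-1,0,0,0,0,0,-0.99],[-1,0,0,0,0,0,-0.99]]' >/dev/null;  python3 -m handwheel '[[-1,0,0,0,0,0,-0.99],[-1,0,0,0,0,0,-0.99],[-1,0,0,0,0,0,-0.99],[-1,0,0,0,0,0,-0.99],[-1,0,0,0,0,0,-0.99]]' >/dev/null; python3 -m handwheel '[[-1,0,0,0,0,0,-0.99],[-1,0,0,0,0,0,-0.99],[-1,0,0,0,0,0,-0.99],[-1,0,0,0,0,0,-0.99],[-1,0,0,0,0,0,-0.99]]' >/dev/null; python3 -m handwheel '[[-1,0,0,0,0,0,-0.99],[-1,0,0,0,0,0,-0.99],[-1,0,0,0,0,0,-0.99],[-1,0,0,0,0,0,-0.93],[-1,0,0,0,0,0,0]]'
python3 - <<'E'
from h import *
o=get_obs();print(o["joint_pos"].round(1),go(o,crate(-.2,-.048),.123,83.47),go(o,crate(.04,-.048),.012+.073,83.47))
E
```

```text
clock: 14.15
tool_pos: [0.5883, -0.1903, 0.2724]
orientation: [-179.9, -0.0, 83.4]
force: [0.1, -0.6, -1.1]
opening: 0.0242
gripper_force: 30.0
turn yaw +0.1 -> tool z turn rows total -0.01
turn yaw +0.1 -> tool z turn rows total -0.01
[ 1.000e-01  2.170e+01 -1.620e+01 -0.000e+00 -5.210e+01  1.733e+02] [153.5 -38.8  -9.5] [393.5 -39.   28.5]
```

```bash
python3 -m handwheel '[[-1,0.92,-0.2,-0.1,0,0,0],[-1,0.92,-0.2,0,0,0,0],[-1,0.92,-0.2,0,0,0,0],[-1,0.92,-0.2,0,0,0,0],[-1,0.92,-0.2,0,0,0,0]]';  python3 -m handwheel '[[-1,0.92,-0.2,0,0,0,0],[-1,0.92,-0.2,0,0,0,0],[-1,0.92,-0.16,0,0,0,0],[-1,0.92,0,0,0,0,0],[-1,0.92,0,0,0,0,0]]';python3 -m handwheel '[[-1,0.92,0,0,0,0,0],[-1,0.92,0,0,0,0,0],[-1,0.92,0,0,0,0,0],[-1,0.92,0,0,0,0,0],[-1,0.92,0,0,0,0,0]]'; python3 -m handwheel '[[-1,0.92,0,0,0,0,0],[-1,0.9,0,0,0,0,0],[-1,0,0,0,0,0,0]]'
python3 - <<'E'
from h import *
o=get_obs();print(o["joint_pos"].round(1),go(o,crate(.04,-.048),.012+.073,83.47))
E
```

```text
clock: 14.78
tool_pos: [0.5767, -0.0725, 0.2755]
orientation: [-180.0, 0.0, 83.4]
force: [0.3, -0.0, -1.5]
opening: 0.0238
gripper_force: 30.0
clock: 15.4
tool_pos: [0.5761, 0.0434, 0.2757]
orientation: [-180.0, 0.0, 83.4]
force: [0.8, -0.4, -2.6]
opening: 0.024
gripper_force: 30.0
clock: 16.02
tool_pos: [0.5895, 0.1584, 0.2761]
orientation: [-180.0, 0.0, 83.5]
force: [-0.0, -0.3, -1.0]
opening: 0.0236
gripper_force: 30.0
clock: 16.4
tool_pos: [0.5948, 0.2041, 0.276]
orientation: [180.0, -0.0, 83.6]
force: [-0.8, -0.7, -2.8]
opening: 0.0239
gripper_force: 30.0
turn yaw -0.1 -> tool z turn rows total 0.01
[ 36.7  22.3 -14.7   0.  -52.9 136.8] [ 1.  -0.1 32. ]
```

```bash
python3 -m handwheel '[[-1,0,0,0.6,0,0,0],[-1,0,0,0.5,0,0,0],[-1,0,0,0.15,0,0,0],[-1,0,0,0.1,0,0,0],[-1,0,0,0,0,0,0]]'
```

```text
clock: 17.02
tool_pos: [0.5941, 0.2012, 0.2436]
orientation: [-180.0, 0.1, 83.4]
force: [-6.5, -2.2, 10.7]
opening: 0.0237
gripper_force: 30.0
```

```bash
python3 -m handwheel '[[0,0,0,0,0,0,0],[0,0,0,0,0,0,0],[0,0,0,0,0,0,0],[0,0,0,-0.5,0,0,0],[0,0,0,-1,0,0,0]]';  python3 -m handwheel '[[0,0,0,-1,0,0,0],[0,0,0,-1,0,0,0],[0,-1,0,0,0,0,0],[0,-1,0,0,0,0,0],[0,-1,0,0,0,0,0]]'; python3 -m handwheel '[[0,-1,0,0,0,0,0.99],[0,-1,0,0,0,0,0],[0,-1,0,0,0,0,0],[0,-1,0,0,0,0,0],[0,-1,0,0,0,0,0]]'
python3 - <<'E'
from h import *
o=get_obs();t=snapshot("top");w=wristcam(o,snapshot("wrist"));cv2.imwrite("pics/m4.png",np.hstack([w["color"][:,:,::-1],t["color"][90:330,110:400,::-1].repeat(1,0)[:384] if 0 else cv2.copyMakeBorder(t["color"][90:330,120:400,::-1],0,144,0,0,cv2.BORDER_CONSTANT)]))
print(o["tool_pos"],o["orientation"],o["joint_pos"].round(1))
E
```

```text
clock: 17.65
tool_pos: [0.5943, 0.2019, 0.2799]
orientation: [-179.9, 0.1, 83.5]
force: [0.5, 0.2, 1.3]
opening: 0.0437
gripper_force: 0.0
clock: 18.27
tool_pos: [0.5854, 0.1255, 0.3293]
orientation: [-179.9, 0.0, 83.4]
force: [0.3, -0.6, 0.5]
opening: 0.0438
gripper_force: 0.0
clock: 18.9
tool_pos: [0.561, 0.0034, 0.3299]
orientation: [180.0, -0.0, 77.6]
force: [-0.4, 0.6, 0.5]
opening: 0.0438
gripper_force: 0.0
[0.56101145 0.00343956 0.32993102] [ 1.79998669e+02 -9.01295823e-04  7.75656423e+01] [ 20.3  13.4 -19.8  -0.  -56.8 147.2]
```

View pics/m4.png

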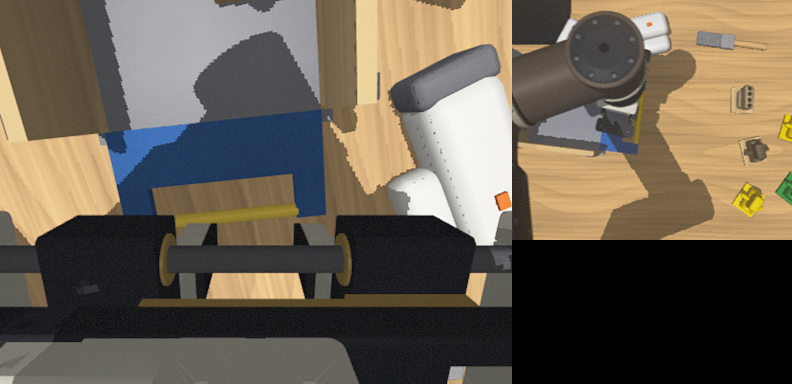

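The picture shows the flap flat, the crate floor clear at the front and the scanner untouched at right. Jaw and vertebra are still where they were, so I go for the jaw.

```bash
python3 -m handwheel '[[0.3,0,0,0,0,0,0.95],[0.3,0,0,0,0,0,0.95],[0.3,0,0,0,0,0,0.95],[0.3,0,0,0,0,0,0.95],[0.3,0,0,0,0,0,0.95]]' >/dev/null;  python3 -m handwheel '[[0.3,0,0,0,0,0,0.95],[0.3,0,0,0,0,0,0.95],[0.3,0,0,0,0,0,0.95],[0.3,0,0,0,0,0,0.95],[0.3,0,0,0,0,0,0.95]]' >/dev/null; python3 -m handwheel '[[0.3,0,0,0,0,0,0.95],[0.3,0,0,0,0,0,0.95],[0.3,0,0,0,0,0,0.95],[0.3,0,0,0,0,0,0.95]]'; python3 -m handwheel '[[0.3,-0.18,0.97,0,0,0,0],[0.3,-0.18,0.97,0,0,0,0],[0.3,-0.18,0.97,0,0,0,0],[0.3,-0.18,0.97,0,0,0,0],[0.3,-0.18,0.97,0,0,0,0]]';  python3 -m handwheel '[[0.3,-0.18,0.97,0,0,0,0],[0.3,-0.18,0.97,0,0,0,0],[0.3,-0.18,0.97,0,0,0,0],[0.3,-0.18,0.97,0,0,0,0],[0.3,-0.18,0.97,0,0,0,0]]'; python3 -m handwheel '[[0.3,-0.18,0.97,0,0,0,0],[0.3,-0.18,0.97,0,0,0,0],[0.3,-0.18,0.97,0,0,0,0],[0.3,0,0,0,0,0,0]]'
python3 - <<'E'
from h import *
o=get_obs();t=snapshot("top");w=wristcam(o,snapshot("wrist"));cv2.imwrite("pics/m5.png",np.hstack([w["color"][:,:,::-1],cv2.copyMakeBorder(t["color"][90:330,120:400,::-1],0,144,0,0,cv2.BORDER_CONSTANT)]))
print(o["tool_pos"],o["orientation"],o["joint_pos"].round(1))
E
```

```text
clock: 20.75
tool_pos: [0.5615, 0.005, 0.3299]
orientation: [-180.0, -0.0, -2.4]
force: [0.1, 0.0, -0.6]
opening: 0.057
gripper_force: 0.0
clock: 21.38
tool_pos: [0.534, -0.116, 0.33]
orientation: [-180.0, -0.0, -2.2]
force: [0.6, 0.0, -0.1]
opening: 0.0571
gripper_force: 0.0
clock: 22.0
tool_pos: [0.5067, -0.2363, 0.3299]
orientation: [180.0, -0.0, -2.2]
force: [0.1, -0.6, 0.2]
opening: 0.0569
gripper_force: 0.0
clock: 22.5
tool_pos: [0.4901, -0.3088, 0.3297]
orientation: [180.0, 0.0, -2.4]
force: [0.4, 0.5, 0.4]
opening: 0.0572
gripper_force: 0.0
[ 0.49007508 -0.30881749  0.3296946 ] [ 1.79996701e+02  1.47946475e-02 -2.35316521e+00] [-12.9  15.1 -17.6   0.  -57.4 100.5]
```

View pics/m5.png

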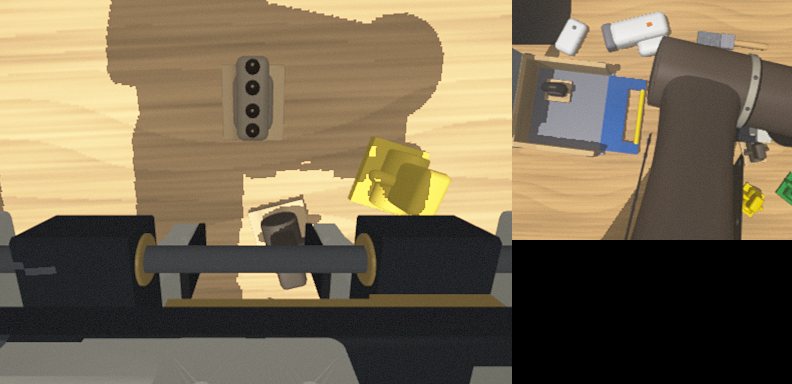

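The claw stands upright in the crate. The jaw's board spans (223,65) to (284,139) and is aligned with the tool.

Run:
```python
from h import *
o=get_obs();s=wristcam(o,snapshot("wrist"))
p=np.array([onplane(s,u,v,.012)[:2] for u,v in((223,65),(284,65),(284,139),(223,139))]);c=p.mean(0)
print(c,np.linalg.norm(p[0]-p[1]),np.linalg.norm(p[1]-p[2]),go(o,(c+[.572,-.3094])/2,.073),go(o,c,.073))
q=np.array([onplane(s,u,v,.012)[:2] for u,v in((249,210),(302,196))]);print("vert edge",q,np.degrees(np.arctan2(*(q[1]-q[0])[::-1])))
```

```text
[ 0.57015406 -0.31022415] 0.057513872718170295 0.06879515777938179 [80.7 -1.  97.7] [79.8 -0.6 97.7]
vert edge [[ 0.46134917 -0.30087288]
 [ 0.47455112 -0.35741131]] -76.85670018983566
```

```bash
python3 -m handwheel '[[0.3,0.8,0,0,0,0,0],[0.3,0.8,0,0,0,0,0],[0.3,0.8,-0.03,0,0,0,0],[0.3,0.8,0,0,0,0,0],[0.3,0,0,0,0,0,0]]' ;  python3 -m handwheel '[[0.3,0,0,0.98,0,0,0],[0.3,0,0,0.98,0,0,0],[0.3,0,0,0.98,0,0,0],[0.3,0,0,0.98,0,0,0],[0.3,0,0,0,0,0,0]]' ; python3 -m handwheel '[[-1,0,0,0,0,0,0],[-1,0,0,0,0,0,0],[-1,0,0,0,0,0,0],[-1,0,0,0,0,0,0],[-1,0,0,0,0,0,0]]'; python3 -m handwheel '[[-1,0,0,-0.8,0,0,0],[-1,0,0,-0.9,0,0,0],[-1,0,0,0,0,0,0.98],[-1,0,0,0,0,0,0.98],[-1,0,0,0,0,0,0.98]]';  python3 -m handwheel '[[-1,0,0,0,0,0,0.98],[-1,0,0,0,0,0,0.98],[-1,0,0,0,0,0,0.98],[-1,0,0,0,0,0,0.98],[-1,0,0,0,0,0,0.98]]'>/dev/null; python3 -m handwheel '[[-1,0,0,0,0,0,0.98],[-1,0,0,0,0,0,0.98],[-1,0,0,0,0,0,0.98],[-1,0,0,0,0,0,0.98],[-1,0,0,0,0,0,0.98]]'>/dev/null; python3 -m handwheel '[[-1,0,0,0,0,0,0.98],[-1,0,0,0,0,0,0.98],[-1,0,0,0,0,0,0.98],[-1,0,0,0,0,0,0]]'
python3 - <<'E'
from h import *
o=get_obs();print(o["joint_pos"].round(1),go(o,crate(-.2,.048),.123,-96.53),go(o,crate(.04,.048),.012+.073,-96.53))
E
```

```text
clock: 23.28
tool_pos: [0.5717, -0.3091, 0.3295]
orientation: [-180.0, 0.0, -2.2]
force: [-0.8, -0.2, -0.2]
opening: 0.057
gripper_force: 0.0
clock: 23.9
tool_pos: [0.5693, -0.3093, 0.2302]
orientation: [-179.9, 0.2, -2.3]
force: [0.1, -0.8, 0.4]
opening: 0.0568
gripper_force: 0.0
clock: 24.52
tool_pos: [0.5706, -0.31, 0.2324]
orientation: [180.0, -0.0, -2.3]
force: [-1.9, 1.2, 3.5]
opening: 0.0238
gripper_force: 30.0
clock: 25.15
tool_pos: [0.5701, -0.3099, 0.2739]
orientation: [-180.0, 0.1, -20.1]
force: [-0.7, 0.2, -2.4]
opening: 0.0238
gripper_force: 30.0
clock: 26.9
tool_pos: [0.5702, -0.31, 0.2738]
orientation: [179.9, 0.0, -96.3]
force: [0.7, -0.7, -2.5]
opening: 0.0237
gripper_force: 30.0
turn yaw -0.2 -> tool z turn rows total 0.03
turn yaw -0.2 -> tool z turn rows total 0.03
[-11.3  24.2 -12.1  -0.  -53.8   5. ] [-275.   129.2   -8. ] [-515.   128.4   30.1]
```

```bash
python3 -m handwheel '[[-1,-0.92,0.43,-0.1,0,0,0],[-1,-0.92,0.43,0,0,0,0],[-1,-0.92,0.43,0,0,0,0],[-1,-0.92,0.43,0,0,0,0],[-1,-0.92,0.43,0,0,0,0]]' ;  python3 -m handwheel '[[-1,-0.92,0.43,0,0,0,0],[-1,-0.92,0.43,0,0,0,0],[-1,-0.92,0.43,0,0,0,0],[-1,-0.92,0.43,0,0,0,0],[-1,-0.92,0.43,0,0,0,0]]' ; python3 -m handwheel '[[-1,-0.92,0.43,0,0,0,0],[-1,-0.92,0.43,0,0,0,0],[-1,0,0,0,0,0,0]]'
python3 - <<'E'
from h import *
o=get_obs();print(o["joint_pos"].round(1),go(o,crate(.04,.048),.012+.073,-96.53))
E
```

```text
clock: 27.52
tool_pos: [0.5294, -0.189, 0.2767]
orientation: [180.0, 0.0, -96.2]
force: [-0.8, -0.2, -3.1]
opening: 0.0242
gripper_force: 30.0
clock: 28.15
tool_pos: [0.4887, -0.0688, 0.2769]
orientation: [180.0, 0.0, -96.2]
force: [0.9, -0.2, -2.4]
opening: 0.024
gripper_force: 30.0
clock: 28.52
tool_pos: [0.4724, -0.0204, 0.2771]
orientation: [-180.0, 0.0, -96.1]
force: [-0.1, -0.4, -2.1]
opening: 0.0239
gripper_force: 30.0
turn yaw -0.4 -> tool z turn rows total 0.07
[ 21.5   8.9 -34.1  -0.  -47.  -27.6] [-237.9   -1.7   33.1]
```

```bash
python3 -m handwheel '[[-1,-0.95,-0.02,0,0,0,0.07],[-1,-0.95,-0.02,0,0,0,0],[-1,-0.95,-0.02,0,0,0,0],[-1,-0.95,0,0,0,0,0],[-1,-0.95,0,0,0,0,0]]' ;  python3 -m handwheel '[[-1,-0.95,0,0,0,0,0],[-1,-0.95,0,0,0,0,0],[-1,-0.95,0,0,0,0,0],[-1,-0.95,0,0,0,0,0],[-1,-0.95,0,0,0,0,0]]' ; python3 -m handwheel '[[-1,0,0,0,0,0,0],[-1,0,0,0.6,0,0,0],[-1,0,0,0.5,0,0,0],[-1,0,0,0.15,0,0,0],[-1,0,0,0.05,0,0,0]]'; python3 -m handwheel '[[-1,0,0,0,0,0,0],[-1,0,0,0,0,0,0]]'
```

```text
clock: 29.15
tool_pos: [0.4884, 0.0966, 0.2768]
orientation: [180.0, -0.0, -96.7]
force: [-0.0, -1.8, -3.2]
opening: 0.0239
gripper_force: 30.0
clock: 29.78
tool_pos: [0.5024, 0.2158, 0.2769]
orientation: [-180.0, -0.0, -96.8]
force: [0.1, -0.3, -2.8]
opening: 0.0238
gripper_force: 30.0
clock: 30.4
tool_pos: [0.5021, 0.2136, 0.2442]
orientation: [180.0, -0.1, -96.8]
force: [-5.4, -1.6, 9.3]
opening: 0.0237
gripper_force: 30.0
clock: 30.65
tool_pos: [0.5023, 0.2142, 0.2445]
orientation: [-180.0, 0.0, -96.8]
force: [0.5, -0.5, -2.6]
opening: 0.0234
gripper_force: 30.0
```

```bash
python3 -m handwheel '[[-1,0,0,0.06,0,0,0],[0,0,0,0,0,0,0],[0,0,0,0,0,0,0],[0,0,0,0,0,0,0],[0,0,0,-0.5,0,0,0]]' ;  python3 -m handwheel '[[0,0,0,-1,0,0,0],[0,0,0,-1,0,0,0],[0,0,0,-1,0,0,0],[0,1,0,0,0,0,0],[0,1,0,0,0,0,0]]' ; python3 -m handwheel '[[0,1,0,0,0,0,0],[0,1,0,0,0,0,0],[0,1,0,0,0,0,0],[0,1,0,0,0,0,0],[0,1,0,0,0,0,0]]'; python3 -m handwheel '[[0,1,0,0,0,0,0],[0,1,0,0,0,0,0],[0,1,0,0,0,0,0],[0,1,-0.23,0,0,0,0],[0,1,-0.23,0,0,0,0]]';  python3 -m handwheel '[[0,1,-0.23,0,0,0,0],[0,1,-0.23,0,0,0,0],[0,1,-0.23,0,0,0,0],[0,1,-0.23,0,0,0,0],[0,1,-0.23,0,0,0,0]]'; python3 -m handwheel '[[0,1,-0.23,0,0,0,0],[0,1,-0.23,0,0,0,0],[0,1,-0.23,0,0,0,0],[0,1,-0.23,0,0,0,0],[0,0,0,0,0,0,0.97]]'; python3 -m handwheel '[[0,0,0,0,0,0,0.97],[0,0,0,0,0,0,0.97],[0,0,0,0,0,0,0.97],[0,0,0,0,0,0,0.97],[0,0,0,0,0,0,0.97]]' >/dev/null; python3 -m handwheel '[[0.3,0,0,0,0,0,0.97],[0.3,0,0,0,0,0,0.97],[0.3,0,0,0,0,0,0.97],[0.3,0,0,0,0,0,0.97],[0.3,0,0,0,0,0,0.97]]' >/dev/null;python3 -m handwheel '[[0.3,0,0,0,0,0,0.97],[0.3,0,0,0,0,0,0]]'
python3 - <<'E'
from h import *
o=get_obs();t=snapshot("top");w=wristcam(o,snapshot("wrist"));cv2.imwrite("pics/m6.png",np.hstack([w["color"][:,:,::-1],cv2.copyMakeBorder(t["color"][90:330,120:400,::-1],0,144,0,0,cv2.BORDER_CONSTANT)]))
print(o["tool_pos"],o["orientation"],o["joint_pos"].round(1))
E
```

```text
clock: 31.28
tool_pos: [0.5019, 0.214, 0.255]
orientation: [179.9, -0.1, -96.8]
force: [-1.1, -0.2, -0.2]
opening: 0.0435
gripper_force: 0.0
clock: 31.9
tool_pos: [0.4957, 0.1632, 0.3304]
orientation: [180.0, 0.0, -96.8]
force: [0.7, -0.0, -0.3]
opening: 0.0435
gripper_force: 0.0
clock: 32.52
tool_pos: [0.4808, 0.0383, 0.3299]
orientation: [179.9, -0.0, -96.8]
force: [0.2, -0.2, -0.1]
opening: 0.0437
gripper_force: 0.0
clock: 33.15
tool_pos: [0.4773, -0.087, 0.33]
orientation: [179.9, -0.0, -96.8]
force: [0.1, 0.1, -0.4]
opening: 0.0438
gripper_force: 0.0
clock: 33.78
tool_pos: [0.4908, -0.2144, 0.3298]
orientation: [179.9, -0.0, -96.8]
force: [0.5, 0.7, -0.5]
opening: 0.044
gripper_force: 0.0
clock: 34.4
tool_pos: [0.5017, -0.3169, 0.3294]
orientation: [179.9, -0.0, -102.9]
force: [0.1, -0.2, 0.3]
opening: 0.0439
gripper_force: 0.0
clock: 35.9
tool_pos: [0.5019, -0.3153, 0.3298]
orientation: [180.0, -0.1, -166.6]
force: [0.4, -0.2, -0.7]
opening: 0.057
gripper_force: 0.0
[ 0.50191554 -0.31528394  0.32983827] [ 1.79963954e+02 -6.43573836e-02 -1.66636229e+02] [-13.3  16.3 -15.9  -0.  -57.9 -63.4]
```

View pics/m6.png

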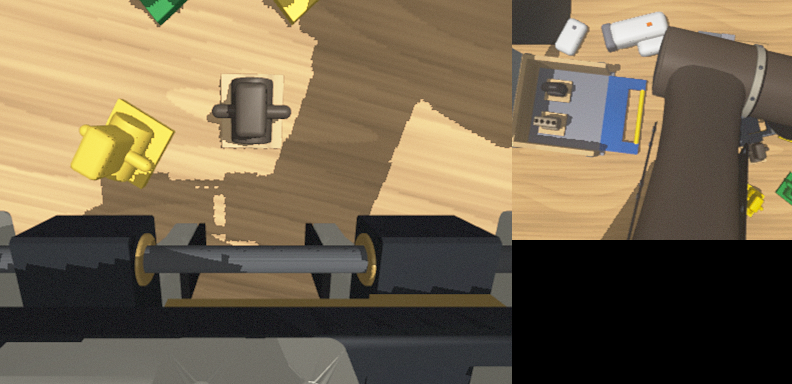

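Claw and jaw stand side by side in the crate. The vertebra's board spans (221,74) to (283,148), aligned with the tool.

Run:
```python
from h import *
o=get_obs();s=wristcam(o,snapshot("wrist"))
p=np.array([onplane(s,u,v,.012)[:2] for u,v in((221,74),(283,74),(283,148),(221,148))]);c=p.mean(0)
print(c,np.linalg.norm(p[0]-p[1]),np.linalg.norm(p[1]-p[2]),go(o,c,.073))
```

```text
[ 0.4311059  -0.33558157] 0.058960565539993556 0.06990693994291194 [73.9 -3.4 98.1]
```

```bash
python3 -m handwheel '[[0.3,0.985,-0.04,0,0,0,0],[0.3,0.985,-0.04,0,0,0,0],[0.3,0.985,-0.05,0,0,0,0],[0.3,0,0,0,0,0,0]]' ;  python3 -m handwheel '[[0.3,0,0,0.98,0,0,0],[0.3,0,0,0.98,0,0,0],[0.3,0,0,0.98,0,0,0],[0.3,0,0,0.98,0,0,0],[0.3,0,0,0,0,0,0]]' ; python3 -m handwheel '[[-1,0,0,0,0,0,0],[-1,0,0,0,0,0,0],[-1,0,0,0,0,0,0],[-1,0,0,0,0,0,0],[-1,0,0,0,0,0,0]]'; python3 -m handwheel '[[-1,0,0,-0.8,0,0,0],[-1,0,0,-0.9,0,0,0],[-1,0,0,0,0,0,-0.975],[-1,0,0,0,0,0,-0.975],[-1,0,0,0,0,0,-0.975]]';  python3 -m handwheel '[[-1,0,0,0,0,0,-0.975],[-1,0,0,0,0,0,-0.975],[-1,0,0,0,0,0,-0.975],[-1,0,0,0,0,0,-0.975],[-1,0,0,0,0,0,-0.975]]'>/dev/null; python3 -m handwheel '[[-1,0,0,0,0,0,-0.975],[-1,0,0,0,0,0,-0.975],[-1,0,0,0,0,0,-0.975],[-1,0,0,0,0,0,-0.975],[-1,0,0,0,0,0,0]]'
python3 - <<'E'
from h import *
o=get_obs();print(o["joint_pos"].round(1),go(o,crate(-.2,0),.123,-96.53),go(o,crate(-.045,0),.012+.073,-96.53))
E
```

```text
clock: 36.55
tool_pos: [0.4294, -0.3354, 0.3309]
orientation: [-180.0, 0.0, -166.7]
force: [0.2, -0.0, -0.6]
opening: 0.0565
gripper_force: 0.0
clock: 37.17
tool_pos: [0.4311, -0.3347, 0.231]
orientation: [179.9, -0.2, -166.6]
force: [0.5, 0.1, 0.5]
opening: 0.0569
gripper_force: 0.0
clock: 37.8
tool_pos: [0.4321, -0.3349, 0.2329]
orientation: [-180.0, 0.0, -166.6]
force: [-0.7, 0.7, 3.7]
opening: 0.0235
gripper_force: 29.9
clock: 38.42
tool_pos: [0.4314, -0.3345, 0.2743]
orientation: [179.9, -0.0, -148.9]
force: [0.4, 0.2, -3.0]
opening: 0.0237
gripper_force: 29.9
clock: 39.67
tool_pos: [0.4315, -0.3346, 0.2743]
orientation: [179.9, 0.0, -96.5]
force: [-0.2, -0.1, -4.1]
opening: 0.0241
gripper_force: 29.9
turn yaw -0.1 -> tool z turn rows total 0.01
turn yaw -0.1 -> tool z turn rows total 0.01
[-17.2  15.6 -25.4  -0.  -49.1  10.8] [-314.7  -53.1   -7.5] [-469.7  -53.3   30.5]
```

```bash
python3 -m handwheel '[[-1,-0.985,-0.04,-0.1,0,0,0],[-1,-0.985,-0.04,0,0,0,0],[-1,-0.985,-0.04,0,0,0,0],[-1,-0.985,-0.04,0,0,0,0],[-1,-0.985,-0.04,0,0,0,0]]' ;  python3 -m handwheel '[[-1,-0.985,0,0,0,0,0],[-1,-0.985,0,0,0,0,0],[-1,-0.985,0,0,0,0,0],[-1,-0.985,0,0,0,0,0],[-1,-0.985,0,0,0,0,0]]' ; python3 -m handwheel '[[-1,-0.985,0,0,0,0,0],[-1,-0.985,0,0,0,0,0],[-1,-0.985,0,0,0,0,0],[-1,0,0,0,0,0,0],[-1,0,0,0,0,0,0]]'
python3 - <<'E'
from h import *
o=get_obs();print(o["joint_pos"].round(1),o["tool_pos"],go(o,crate(-.045,.048),.012+.073,-96.53))
E
```

```text
clock: 40.3
tool_pos: [0.4505, -0.2122, 0.2772]
orientation: [180.0, 0.0, -96.6]
force: [-0.3, -0.4, -2.7]
opening: 0.0236
gripper_force: 30.0
clock: 40.92
tool_pos: [0.4642, -0.0899, 0.2772]
orientation: [180.0, 0.0, -96.6]
force: [0.2, 0.1, -2.9]
opening: 0.024
gripper_force: 30.0
clock: 41.55
tool_pos: [0.4724, -0.0174, 0.2772]
orientation: [180.0, -0.0, -96.5]
force: [0.7, 0.3, -3.4]
opening: 0.0238
gripper_force: 30.0
turn yaw -0.0 -> tool z turn rows total 0.01
[ 21.8   8.9 -34.1  -0.  -47.1 -28.3] [ 0.47240208 -0.01739482  0.27721247] [-150.    -0.4   33.2]
```

```bash
python3 -m handwheel '[[-1,-1,0,0,0,0,0],[-1,-1,0,0,0,0,0],[-1,-1,0,0,0,0,0],[-1,-1,0,0,0,0,0],[-1,-1,0,0,0,0,0]]' ;  python3 -m handwheel '[[-1,-1,0,0,0,0,0],[-1,0,0,0.3,0,0,0],[-1,0,0,0.5,0,0,0],[-1,0,0,0.4,0,0,0],[-1,0,0,0.1,0,0,0]]' ; python3 -m handwheel '[[-1,0,0,0.06,0,0,0],[-1,0,0,0,0,0,0]]'; python3 -m handwheel '[[0,0,0,0,0,0,0],[0,0,0,0,0,0,0],[0,0,0,0,0,0,0],[0,0,0,-0.5,0,0,0],[0,0,0,-1,0,0,0]]'; python3 -m handwheel '[[0,0,0,-1,0,0,0],[0,0,0,-1,0,0,0],[0,1,0,0,0,0,0],[0,1,0,0,0,0,0],[0,1,0,0,0,0,0]]'; python3 -m handwheel '[[0,1,0,0,0,0,0],[0,1,0,0,0,0,0],[0,1,0,0,0,0,0],[0,1,0,0,0,0,0],[0,1,0,0,0,0,0]]';python3 -m handwheel '[[0,1,0,0,0,0,0],[0,1,0,0,0,0,0],[0,1,0,0,0,0,0],[0,0,0,0,0,0,0]]'
python3 - <<'E'
from h import *
o=get_obs();t=snapshot("top");s=snapshot("scene");cv2.imwrite("pics/m7.png",np.hstack([cv2.resize(t["color"][100:270,20:260,::-1],None,fx=2,fy=2),cv2.resize(s["color"][80:250,230:390,::-1],None,fx=2,fy=2)]))
print(o["tool_pos"],o["orientation"],o["joint_pos"].round(1),go(o,crate(-.197,0),.020,-6.53,.165))
E
```

```text
clock: 42.18
tool_pos: [0.4866, 0.1069, 0.2773]
orientation: [180.0, -0.0, -96.5]
force: [-0.3, -0.3, -3.5]
opening: 0.0239
gripper_force: 30.0
clock: 42.8
tool_pos: [0.4891, 0.1307, 0.2448]
orientation: [179.9, -0.1, -96.5]
force: [-10.9, -3.3, 25.4]
opening: 0.0238
gripper_force: 30.0
clock: 43.05
tool_pos: [0.489, 0.1307, 0.2448]
orientation: [180.0, -0.1, -96.4]
force: [-10.2, -3.3, 19.6]
opening: 0.0239
gripper_force: 30.0
clock: 43.68
tool_pos: [0.4893, 0.1317, 0.2811]
orientation: [179.9, -0.1, -96.4]
force: [0.7, 1.2, 0.9]
opening: 0.0439
gripper_force: 0.0
clock: 44.3
tool_pos: [0.481, 0.0566, 0.3319]
orientation: [-179.9, 0.0, -96.4]
force: [0.2, 0.1, -0.3]
opening: 0.0435
gripper_force: 0.0
clock: 44.92
tool_pos: [0.467, -0.0677, 0.3318]
orientation: [-180.0, 0.0, -96.4]
force: [-0.5, -0.1, 0.8]
opening: 0.044
gripper_force: 0.0
clock: 45.42
tool_pos: [0.4585, -0.1426, 0.3316]
orientation: [-180.0, -0.0, -96.5]
force: [0.7, -0.3, -0.6]
opening: 0.0438
gripper_force: 0.0
turn yaw +90.0 -> tool z turn rows total -15.00
[ 0.45847856 -0.14256863  0.33158903] [-1.79969774e+02 -4.42732496e-03 -9.65313545e+01] [  6.3   5.7 -29.2   0.  -55.  -12.8] [-123.9  -47.8  146.6]
```

View pics/m7.png

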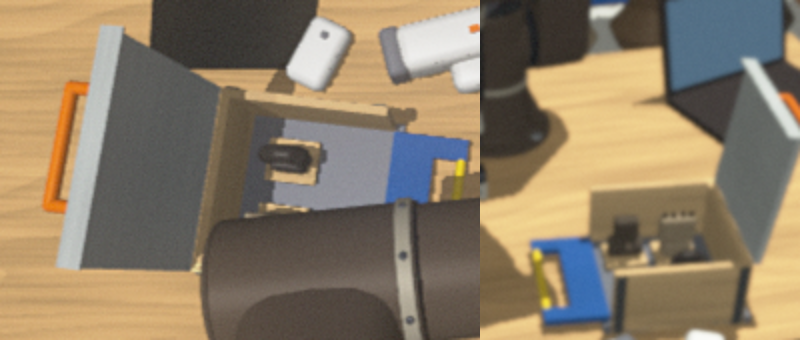

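All three fossils stand upright in the crate, and the flap is flat. Next I re-grip the rail and raise the front.

```bash
python3 -m handwheel '[[-0.4,-0.99,-0.38,0,0,0,0],[-0.4,-0.99,-0.38,0,0,0,0],[-0.4,-0.99,-0.38,0,0,0,0],[-0.4,-0.99,-0.38,0,0,0,0],[-0.4,-0.99,-0.38,0,0,0,0]]' ;  python3 -m handwheel '[[-0.4,0,0,0,0,0,-1],[-0.4,0,0,0,0,0,-1],[-0.4,0,0,0,0,0,-1],[-0.4,0,0,0,0,0,-1],[-0.4,0,0,0,0,0,-1]]' >/dev/null;  python3 -m handwheel '[[-0.4,0,0,0,0,0,-1],[-0.4,0,0,0,0,0,-1],[-0.4,0,0,0,0,0,-1],[-0.4,0,0,0,0,0,-1],[-0.4,0,0,0,0,0,-1]]' >/dev/null; python3 -m handwheel '[[-0.4,0,0,0,0,0,-1],[-0.4,0,0,0,0,0,-1],[-0.4,0,0,0,0,0,-1],[-0.4,0,0,0,0,0,-1],[-0.4,0,0,0,0,0,-1]]'; python3 -m handwheel '[[-0.4,0,0,0,0,0,0],[-0.4,0,0,0,0,0,0]]'
python3 - <<'E'
from h import *
o=get_obs();w=wristcam(o,snapshot("wrist"));t=w["color"];m=mask(t,(22,120,90),(35,255,255));m[:,:200]=0;m[:,310:]=0;m[230:]=0;r=cv2.minAreaRect(biggest(m)[0]);c=onplane(w,*r[0],.024);print(r,c)
q=[onplane(w,*p,.024).round(4) for p in cv2.boxPoints(r)];print(q)
print(o["joint_pos"].round(1),go(o,(.5202,-.0249),.020,-6.53,.165),o["tool_pos"])
cv2.imwrite("pics/w8.png",t[:,:,::-1])
E
```

```text
clock: 46.15
tool_pos: [0.5201, -0.0221, 0.3313]
orientation: [-180.0, 0.0, -96.4]
force: [-0.6, -0.7, -1.2]
opening: 0.0264
gripper_force: 0.0
clock: 48.02
tool_pos: [0.5197, -0.0229, 0.3312]
orientation: [-180.0, -0.0, -6.2]
force: [0.6, -0.8, 0.1]
opening: 0.0261
gripper_force: 0.0
clock: 48.28
tool_pos: [0.5197, -0.0234, 0.3311]
orientation: [-180.0, -0.0, -6.5]
force: [-0.8, 0.1, 0.4]
opening: 0.0261
gripper_force: 0.0
((255.5, 168.5), (121.0, 13.0), 90.0) [ 0.53702599 -0.02676919  0.024     ]
[array([ 0.595 , -0.0272,  0.024 ]), array([ 0.5936, -0.0394,  0.024 ]), array([ 0.4726, -0.0263,  0.024 ]), array([ 0.4741, -0.0127,  0.024 ])]
turn yaw -0.0 -> tool z turn rows total 0.00
[ 19.1   9.6 -24.6   0.  -55.7  64.4] [  0.6   1.5 146.1] [ 0.51973466 -0.02336753  0.33108015]
```

```bash
python3 -m handwheel '[[-0.4,0,0.04,0.98,0,0,0],[-0.4,0,0,0.98,0,0,0],[-0.4,0,0,0.98,0,0,0],[-0.4,0,0,0.98,0,0,0],[-0.4,0,0,0.98,0,0,0]]' ;  python3 -m handwheel '[[-0.4,0,0,0.93,0,0,0],[-0.4,0,0,0,0,0,0],[-1,0,0,0,0,0,0],[-1,0,0,0,0,0,0],[-1,0,0,0,0,0,0]]'; python3 -m handwheel '[[-1,0,-0.06,-0.63,0,0,0],[-1,0,-0.16,-0.61,0,0,0],[-1,0,-0.27,-0.58,0,0,0],[-1,0,-0.36,-0.52,0,0,0],[-1,0,-0.45,-0.45,0,0,0]]';python3 -m handwheel '[[-1,0,-0.52,-0.36,0,0,0],[-1,0,-0.58,-0.27,0,0,0],[-1,0,-0.61,-0.16,0,0,0],[-1,0,-0.63,-0.06,0,0,0],[-1,0,0,0,0,0,0]]'
```

```text
clock: 48.95
tool_pos: [0.5197, -0.0247, 0.2078]
orientation: [-180.0, -0.0, -6.5]
force: [0.2, 0.6, 0.1]
opening: 0.0263
gripper_force: 0.0
clock: 49.58
tool_pos: [0.5202, -0.0235, 0.1862]
orientation: [-179.9, -0.2, -6.4]
force: [-0.8, 9.4, -3.6]
opening: 0.0132
gripper_force: 30.0
clock: 50.2
tool_pos: [0.5236, 0.006, 0.2573]
orientation: [179.8, -0.1, -6.4]
force: [4.4, -15.9, 4.5]
opening: 0.013
gripper_force: 30.0
clock: 50.82
tool_pos: [0.5303, 0.0659, 0.2795]
orientation: [-180.0, -0.2, -6.3]
force: [-4.2, -0.6, 15.6]
opening: 0.013
gripper_force: 30.0
```

```bash
python3 -m handwheel '[[-1,0,-0.12,0.08,0,0,0],[-1,0,-0.08,0,0,0,0],[-1,0,0,0,0,0,0]]';  python3 -m handwheel '[[-0.4,0,0,0,0,0,0],[-0.4,0,0,0,0,0,0],[-0.4,0,0,0,0,0,0]]'
```

```text
clock: 51.2
tool_pos: [0.5307, 0.0684, 0.279]
orientation: [179.8, -0.2, -6.3]
force: [-6.6, -15.3, 28.9]
opening: 0.0129
gripper_force: 30.0
clock: 51.58
tool_pos: [0.5302, 0.0708, 0.2744]
orientation: [-180.0, -0.0, -6.4]
force: [0.4, 1.0, 0.7]
opening: 0.0258
gripper_force: 0.0
```

```bash
python3 -m handwheel '[[-0.4,0,0,-0.5,0,0,0],[-0.4,0,0,-0.9,0,0,0],[-0.4,0,0,-0.9,0,0,0],[-0.4,0,0.28,-0.9,0,0,0],[-0.4,0,0,0,0,0,0]]'
python3 - <<'E'
from h import *
o=get_obs();w=wristcam(o,snapshot("wrist"));t=w["color"];m=mask(t,(22,120,90),(35,255,255));m[:,:200]=0;m[:,310:]=0;m[280:]=0;r=cv2.minAreaRect(biggest(m)[0]);c=onplane(w,*r[0],.115);print(r,c)
q=[onplane(w,*p,.115).round(4) for p in cv2.boxPoints(r)];print(q)
print(o["joint_pos"].round(1),o["tool_pos"])
cv2.imwrite("pics/w9.png",t[:,:,::-1])
E
```

```text
clock: 52.2
tool_pos: [0.5301, 0.0638, 0.3567]
orientation: [-179.9, -0.2, -6.4]
force: [0.6, 0.6, 0.1]
opening: 0.0263
gripper_force: 0.0
((252.0, 177.5), (137.0, 18.0), 90.0) [0.55278869 0.06312178 0.115     ]
[array([0.6041, 0.0638, 0.115 ]), array([0.6026, 0.0508, 0.115 ]), array([0.495 , 0.0623, 0.115 ]), array([0.4966, 0.077 , 0.115 ])]
[ 27.9   9.4 -21.2   0.  -59.2  55.7] [0.5300861  0.06378357 0.3566533 ]
```

View pics/w9.png

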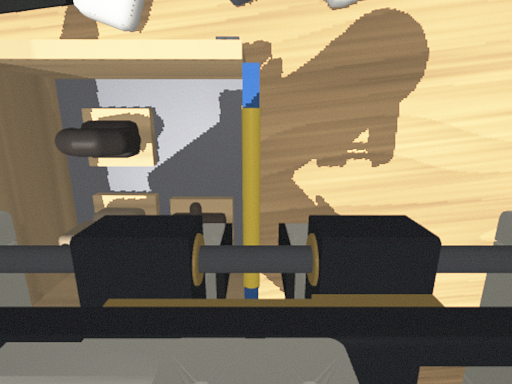

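```bash
python3 -m handwheel '[[-1,0,0.8,0,0,0,0],[-1,0,0.8,0,0,0,0],[-1,0,0,0.79,0,0,0],[-1,0,0,0.79,0,0,0],[-1,0,0,0.79,0,0,0]]';python3 -m handwheel '[[-1,0,0,0.79,0,0,0],[-1,0,-0.16,0,0,0,0],[-1,0,-0.16,0,0,0,0],[-1,0,-0.12,0,0,0,0],[-1,0,-0.08,0,0,0,0]]';python3 -m handwheel '[[-1,0,-0.04,0,0,0,0],[-1,0,-0.04,0,0,0,0],[-1,0,-0.04,0,0,0,0]]'
```

```text
clock: 52.88
tool_pos: [0.5247, 0.0226, 0.294]
orientation: [180.0, 0.0, -6.5]
force: [-0.6, 0.3, 0.1]
opening: 0.0004
gripper_force: 0.0
clock: 53.5
tool_pos: [0.5267, 0.0371, 0.2758]
orientation: [-180.0, -0.1, -6.4]
force: [0.1, -0.5, -0.4]
opening: -0.0002
gripper_force: 0.0
clock: 53.88
tool_pos: [0.5269, 0.0398, 0.2752]
orientation: [180.0, 0.0, -6.4]
force: [-0.0, 0.5, 0.5]
opening: 0.0004
gripper_force: 0.0
```

```bash
python3 -m handwheel '[[-1,0,-0.08,0,0,0,0],[-1,0,-0.04,0,0,0,0],[-1,0,0,0,0,0,0]]';python3 -m handwheel '[[-1,0,-0.08,0,0,0,0],[-1,0,0,0,0,0,0]]';python3 -m handwheel '[[-1,0,-0.08,0,0,0,0],[-1,0,0,0,0,0,0]]'
```

```text
clock: 54.25
tool_pos: [0.5273, 0.0429, 0.2751]
orientation: [-180.0, 0.0, -6.4]
force: [-0.2, -1.0, 0.1]
opening: 0.001
gripper_force: 0.0
clock: 54.5
tool_pos: [0.5274, 0.0448, 0.2751]
orientation: [180.0, 0.0, -6.4]
force: [-0.2, -1.0, 0.2]
opening: 0.0005
gripper_force: 0.4
clock: 54.75
tool_pos: [0.5275, 0.0454, 0.2752]
orientation: [179.8, 0.1, -6.4]
force: [1.8, -10.3, 1.6]
opening: 0.0002
gripper_force: 5.0
```

```bash
python3 -m handwheel '[[-1,0,-0.06,0,0,0,0],[-1,0,0,0,0,0,0],[-1,0,0.8,0,0,0,0],[-0.45,0,0.2,-1,0,0,0],[-0.45,0,0,-1,0,0,0]]';python3 -m handwheel '[[-0.45,0,0,-1,0,0,0],[-0.45,0,0,-1,0,0,0],[-0.45,0,0,-1,0,0,0],[-0.45,0,0,-1,0,0,0],[-0.45,0,0,-1,0,0,0]]';python3 -m handwheel '[[-0.45,0,0,-1,0,0,0],[-0.45,0,0,-1,0,0,0],[-0.45,0,0,-1,0,0,0],[-0.45,0,0,-1,0,0,0],[-0.45,0,0,0,0,0,0]]'
python3 - <<'E'
from h import *
o=get_obs();t=snapshot("top");w=wristcam(o,snapshot("wrist"))
print(o["joint_pos"].round(1),go(o,crate(.193,0),.301,-6.53,.165))
cv2.imwrite("pics/w10.png",np.hstack([w["color"][:,:,::-1],cv2.copyMakeBorder(t["color"][90:330,20:300,::-1],0,144,0,0,cv2.BORDER_CONSTANT)]))
E
```

```text
clock: 55.38
tool_pos: [0.5247, 0.0226, 0.3255]
orientation: [-180.0, 0.0, -6.5]
force: [0.5, 0.4, 0.4]
opening: 0.0151
gripper_force: 0.0
clock: 56.0
tool_pos: [0.5247, 0.023, 0.451]
orientation: [-179.9, -0.0, -6.4]
force: [0.9, -0.1, -0.4]
opening: 0.024
gripper_force: 0.0
clock: 56.62
tool_pos: [0.525, 0.023, 0.5521]
orientation: [-179.9, -0.2, -6.4]
force: [0.0, -0.1, -1.0]
opening: 0.0242
gripper_force: 0.0
turn yaw -0.1 -> tool z turn rows total 0.02
[ 23.9   2.6  -3.3  -0.  -83.9  59.7] [   1.  -341.6   86.9]
```

View pics/w10.png

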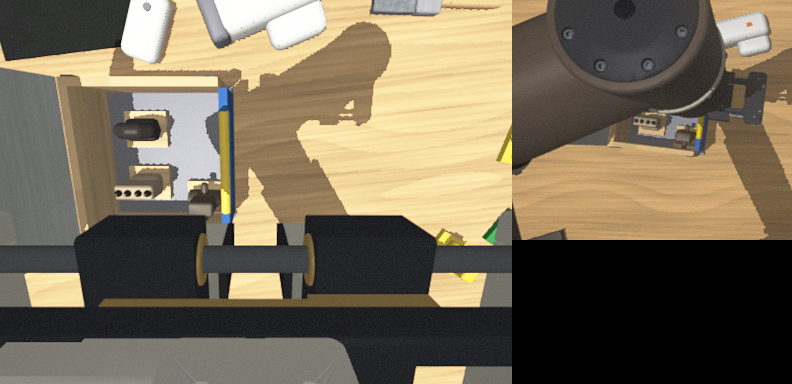

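The crate view shows all three fossils upright behind the closed front, with the vertebra at (205,198). I now move over the lid to its handle.

```bash
python3 -m handwheel '[[-0.45,0,-0.98,0,0,0,0],[-0.45,0,-0.98,0,0,0,0],[-0.45,0,-0.98,0,0,0,0],[-0.45,0,-0.98,0,0,0,0],[-0.45,0,-0.98,0,0,0,0]]';python3 -m handwheel '[[-0.45,0,-0.98,0,0,0,0],[-0.45,0,-0.98,0,0,0,0],[-0.45,0,-0.98,0,0,0,0],[-0.45,0,-0.98,0,0,0,0],[-0.45,0,-0.98,0,0,0,0]]';python3 -m handwheel '[[-0.45,0,-0.98,0,0,0,0],[-0.45,0,-0.98,0,0,0,0],[-0.45,0,-0.98,0,0,0,0],[-0.45,0,-0.9,0,0,0,0],[-0.45,0,0,0,0,0,0]]'
python3 - <<'E'
from h import *
o=get_obs();w=wristcam(o,snapshot("wrist"));t=snapshot("top")
print(o["tool_pos"],o["joint_pos"].round(1),go(o,crate(.193,0),.301,-6.53,.165))
m=mask(w["color"],(5,180,100),(15,255,255));print(cv2.minAreaRect(biggest(m)[0]))
for th in(1.6,1.65,1.7,1.74):
    x=.112-.19*np.cos(th)+.057*np.sin(th);z=.12+.19*np.sin(th)+.057*np.cos(th)
    print(th,[np.round(proj(w,[*crate(x,y),z]),1) for y in(-.06,.0)])
cv2.imwrite("pics/w11.png",w["color"][:,:,::-1])
E
```

```text
clock: 57.35
tool_pos: [0.5387, 0.146, 0.5492]
orientation: [180.0, 0.1, -6.4]
force: [-0.1, -0.7, 0.5]
opening: 0.0243
gripper_force: 0.0
clock: 57.98
tool_pos: [0.5526, 0.2686, 0.5501]
orientation: [-180.0, -0.0, -6.4]
force: [-0.1, -0.1, 0.3]
opening: 0.0242
gripper_force: 0.0
clock: 58.6
tool_pos: [0.5634, 0.3643, 0.5491]
orientation: [179.9, 0.1, -6.4]
force: [-0.4, -0.4, -1.5]
opening: 0.0239
gripper_force: 0.0
turn yaw -0.2 -> tool z turn rows total 0.03
[0.56336172 0.36433698 0.54907565] [ 49.5  17.4  14.5  -0.  -87.1  34.1] [ 1.4  1.5 83.1]
((281.0, 180.0), (130.0, 68.0), 90.0)
1.6 [array([281.1, 124.8]), array([279.1, 203. ])]
1.65 [array([268.2, 124.6]), array([267.1, 201.8])]
1.7 [array([255.9, 124.4]), array([255.6, 200.4])]
1.74 [array([246.5, 124.3]), array([246.9, 199.3])]
```

View pics/w11.png

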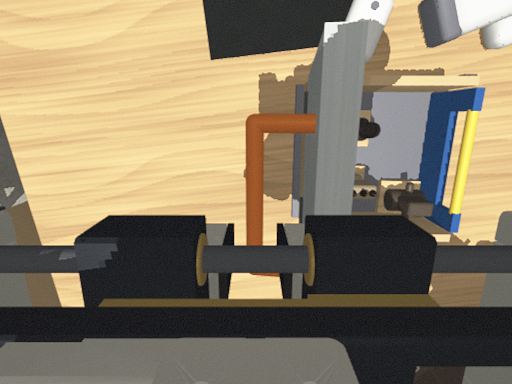

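The bar is at column 255, on the finger centre line (256), and the lid edge is right of column 310, so the lid is at about 1.70 rad. I descend and pinch.

```bash
python3 -m handwheel '[[-0.45,0,0.02,0.7,0,0,0],[-0.45,0,0,0.7,0,0,0],[-0.45,0,0,0.7,0,0,0],[-0.45,0,0,0.7,0,0,0],[-0.45,0,0,0.5,0,0,0]]';python3 -m handwheel '[[-1,0,0,0,0,0,0],[-1,0,0,0,0,0,0],[-1,0,0,0,0,0,0],[-1,0,0,0,0,0,0]]'
python3 - <<'E'
from h import *
o=get_obs();p=o["tool_pos"]
d=(p[:2]-CO);print("crate x,y",d@CX,d@CY,p[2]-.165)
# arc table from th=1.70 in 6-degree steps
pt=lambda th:np.array([.112-.19*np.cos(th)+.057*np.sin(th),.12+.19*np.sin(th)+.057*np.cos(th)])
ths=np.linspace(1.70,0,37)
P=np.array([pt(t) for t in ths]);D=np.diff(P,axis=0)*1000
for t,d in zip(ths[1:],D):print("%.2f y%+.3f z%+.3f"%(t,-d[0]/25,-d[1]/25),end=" | ")
E
```

```text
clock: 59.32
tool_pos: [0.5631, 0.3616, 0.466]
orientation: [179.9, 0.0, -6.4]
force: [0.6, -0.5, 0.2]
opening: 0.0241
gripper_force: 0.0
clock: 59.82
tool_pos: [0.563, 0.362, 0.4676]
orientation: [-180.0, 0.0, -6.4]
force: [-0.9, 2.8, -5.2]
opening: 0.0128
gripper_force: 30.0
crate x,y 0.19225517459490551 0.0014035015812370495 0.3025568880415176
1.65 y+0.346 z-0.145 | 1.61 y+0.352 z-0.128 | 1.56 y+0.358 z-0.112 | 1.51 y+0.363 z-0.095 | 1.46 y+0.367 z-0.077 | 1.42 y+0.370 z-0.060 | 1.37 y+0.372 z-0.043 | 1.32 y+0.374 z-0.025 | 1.27 y+0.375 z-0.007 | 1.23 y+0.375 z+0.010 | 1.18 y+0.374 z+0.028 | 1.13 y+0.372 z+0.046 | 1.09 y+0.369 z+0.063 | 1.04 y+0.366 z+0.081 | 0.99 y+0.362 z+0.098 | 0.94 y+0.357 z+0.115 | 0.90 y+0.351 z+0.131 | 0.85 y+0.344 z+0.148 | 0.80 y+0.337 z+0.164 | 0.76 y+0.329 z+0.180 | 0.71 y+0.320 z+0.195 | 0.66 y+0.310 z+0.210 | 0.61 y+0.300 z+0.224 | 0.57 y+0.289 z+0.238 | 0.52 y+0.278 z+0.252 | 0.47 y+0.265 z+0.264 | 0.43 y+0.253 z+0.277 | 0.38 y+0.239 z+0.288 | 0.33 y+0.225 z+0.299 | 0.28 y+0.211 z+0.310 | 0.24 y+0.196 z+0.319 | 0.19 y+0.181 z+0.328 | 0.14 y+0.165 z+0.336 | 0.09 y+0.149 z+0.344 | 0.05 y+0.133 z+0.350 | 0.00 y+0.116 z+0.356 |
```

```bash
python3 -m handwheel '[[-1,0,0.35,-0.14,0,0,0],[-1,0,0.35,-0.13,0,0,0],[-1,0,0.36,-0.11,0,0,0],[-1,0,0.36,-0.1,0,0,0],[-1,0,0.37,-0.08,0,0,0]]';python3 -m handwheel '[[-1,0,0.37,-0.06,0,0,0],[-1,0,0.37,-0.04,0,0,0],[-1,0,0.37,-0.02,0,0,0],[-1,0,0.38,-0.01,0,0,0],[-1,0,0.38,0.01,0,0,0]]'
python3 - <<'E'
from h import *
o=get_obs();p=o["tool_pos"];d=(p[:2]-CO);print("crate x,y",d@CX,d@CY,p[2]-.165, o["force"],o["moment"])
th=1.23;print(.112-.19*np.cos(th)+.057*np.sin(th),.12+.19*np.sin(th)+.057*np.cos(th))
E
```

```text
clock: 60.45
tool_pos: [0.5578, 0.3166, 0.4823]
orientation: [-180.0, -0.0, -6.4]
force: [-2.8, 3.7, -2.9]
opening: 0.0131
gripper_force: 30.0
clock: 61.08
tool_pos: [0.5524, 0.2698, 0.486]
orientation: [-180.0, -0.0, -6.4]
force: [-4.9, 2.0, 0.9]
opening: 0.0128
gripper_force: 30.0
crate x,y 0.09943985833234206 0.0014895866408181063 0.32104396164117244 [-4.87447648  2.00139142  0.94489286] [ 1.38592183  1.61295213 -0.03215335]
0.10221669355645127 0.31812442281311915
```

```bash
python3 -m handwheel '[[-1,0,0.37,0.03,0,0,0],[-1,0,0.37,0.05,0,0,0],[-1,0,0.37,0.06,0,0,0],[-1,0,0.37,0.08,0,0,0],[-1,0,0.36,0.1,0,0,0]]';python3 -m handwheel '[[-1,0,0.36,0.115,0,0,0],[-1,0,0.35,0.13,0,0,0],[-1,0,0.34,0.15,0,0,0],[-1,0,0.34,0.165,0,0,0],[-1,0,0.33,0.18,0,0,0]]'; python3 -m handwheel '[[-1,0,0.32,0.195,0,0,0],[-1,0,0.31,0.21,0,0,0],[-1,0,0.3,0.225,0,0,0],[-1,0,0.29,0.24,0,0,0],[-1,0,0.28,0.25,0,0,0]]'
python3 - <<'E'
from h import *
o=get_obs();p=o["tool_pos"];d=(p[:2]-CO);print("crate x,y",d@CX,d@CY,p[2]-.165, o["force"],o["moment"])
th=.52;print(.112-.19*np.cos(th)+.057*np.sin(th),.12+.19*np.sin(th)+.057*np.cos(th))
E
```

```text
clock: 61.7
tool_pos: [0.5474, 0.2241, 0.4766]
orientation: [180.0, 0.0, -6.4]
force: [-3.1, 0.8, -2.8]
opening: 0.013
gripper_force: 30.0
clock: 62.32
tool_pos: [0.5428, 0.1815, 0.4576]
orientation: [180.0, 0.0, -6.4]
force: [-4.8, -1.2, -1.5]
opening: 0.0131
gripper_force: 30.0
clock: 62.95
tool_pos: [0.5386, 0.1444, 0.4294]
orientation: [180.0, 0.0, -6.4]
force: [-4.4, -1.1, -3.3]
opening: 0.0127
gripper_force: 30.0
crate x,y -0.02670454824396304 0.0009543519492498263 0.2644473123518979 [-4.38075203 -1.0625756  -3.25691157] [-0.20145307  1.48879187 -0.00265673]
-0.02456347628166048 0.263872919431936
```

```bash
python3 -m handwheel '[[-1,0,0.26,0.265,0,0,0],[-1,0,0.25,0.275,0,0,0],[-1,0,0.24,0.29,0,0,0],[-1,0,0.225,0.3,0,0,0],[-1,0,0.21,0.31,0,0,0]]';python3 -m handwheel '[[-1,0,0.196,0.32,0,0,0],[-1,0,0.18,0.33,0,0,0],[-1,0,0.125,0.25,0,0,0],[-1,0,0.09,0.2,0,0,0],[-1,0,0.07,0.16,0,0,0]]'; python3 -m handwheel '[[-1,0,0.06,0.15,0,0,0],[-1,0,0.05,0.13,0,0,0],[-1,0,0,0,0,0,0]]'
python3 - <<'E'
from h import *
o=get_obs();p=o["tool_pos"];d=(p[:2]-CO);print("crate x,y",d@CX,d@CY,p[2]-.165, o["force"],o["moment"])
E
```

```text
clock: 63.58
tool_pos: [0.5353, 0.1152, 0.3933]
orientation: [180.0, 0.0, -6.4]
force: [-3.5, -1.1, -3.7]
opening: 0.0127
gripper_force: 30.0
clock: 64.2
tool_pos: [0.5335, 0.0995, 0.3621]
orientation: [-180.0, 0.0, -6.4]
force: [-5.1, 2.2, -6.9]
opening: 0.0128
gripper_force: 30.0
clock: 64.58
tool_pos: [0.5332, 0.0968, 0.3549]
orientation: [-180.0, 0.0, -6.4]
force: [-2.7, 2.9, -12.1]
opening: 0.0127
gripper_force: 30.0
crate x,y -0.07458235987233694 0.0008839246365978867 0.18993455218941227 [ -2.70933965   2.90865134 -12.11185161] [0.96107792 0.92593278 0.06397347]
```

```bash
python3 -m handwheel '[[-1,0,0.035,0.1,0,0,0],[-1,0,0.035,0.1,0,0,0],[-1,0,0.03,0.1,0,0,0],[-1,0,0.03,0.08,0,0,0],[-1,0,0,0,0,0,0]]';python3 -m handwheel '[[-1,0,0.02,0.07,0,0,0],[-1,0,0.02,0.06,0,0,0],[-1,0,0,0,0,0,0]]'; python3 -m handwheel '[[-1,0,0.02,0.06,0,0,0],[-1,0,0,0,0,0,0],[-1,0,0,0,0,0,0]]'
```

```text
clock: 65.2
tool_pos: [0.5327, 0.0947, 0.3498]
orientation: [-179.8, -0.2, -6.3]
force: [-19.1, 9.8, 21.1]
opening: 0.013
gripper_force: 30.0
clock: 65.58
tool_pos: [0.5336, 0.0942, 0.3489]
orientation: [-179.7, -0.4, -6.3]
force: [-20.8, 12.4, 32.0]
opening: 0.0127
gripper_force: 30.0
clock: 65.95
tool_pos: [0.5344, 0.094, 0.3482]
orientation: [-179.6, -0.6, -6.3]
force: [-18.8, 12.2, 33.2]
opening: 0.013
gripper_force: 30.0
```

```bash
python3 -m handwheel '[[-0.45,0,0,-0.1,0,0,0],[-0.45,0,0,0,0,0,0],[-0.45,0,0,0,0,0,0],[-0.45,0,0,-0.6,0,0,0],[-0.45,0,0,-1,0,0,0]]';python3 -m handwheel '[[-0.45,0,0,-1,0,0,0],[-0.45,0,0,-1,0,0,0],[-0.45,0,0,-1,0,0,0],[-0.45,0,0,-1,0,0,0],[-0.45,0,0,0,0,0,0]]'
python3 - <<'E'
from h import *
o=get_obs();w=wristcam(o,snapshot("wrist"));s=snapshot("scene")
print(o["tool_pos"],o["orientation"])
for th in(0,.025,.05):
    x=.112-.19*np.cos(th)+.057*np.sin(th);z=.12+.19*np.sin(th)+.057*np.cos(th)
    print(th,[np.round(proj(k,[*crate(x,y),z]),1) for k in(w,s) for y in(-.06,.06)])
for k in(w,s):
    m=mask(k["color"],(5,180,100),(15,255,255));print(cv2.minAreaRect(biggest(m)[0]))
cv2.imwrite("pics/w12.png",np.hstack([cv2.resize(s["color"][150:250,270:390,::-1],None,fx=3.8,fy=3.84),w["color"][:,150:450,::-1]]))
E
```

```text
clock: 66.58
tool_pos: [0.5329, 0.0916, 0.3843]
orientation: [179.9, 0.1, -6.4]
force: [-0.5, -0.5, 0.1]
opening: 0.0241
gripper_force: 0.0
clock: 67.2
tool_pos: [0.5332, 0.0917, 0.4869]
orientation: [-179.9, -0.2, -6.4]
force: [-0.2, -0.4, -0.0]
opening: 0.0241
gripper_force: 0.0
[0.53318759 0.09165386 0.4868856 ] [-179.89944131   -0.23671855   -6.42369199]
0 [array([252.9, 125.4]), array([252.9, 240.7]), array([301.7, 189.7]), array([294.7, 167.5])]
0.025 [array([251.3, 125.6]), array([251.5, 242.5]), array([302.3, 188.4]), array([295.3, 166.2])]
0.05 [array([249.5, 125.7]), array([249.9, 244.4]), array([302.9, 187.1]), array([295.8, 165. ])]
((253.0, 182.0), (126.0, 12.0), 90.0)
((404.726806640625, 21.277408599853516), (14.990949630737305, 154.03863525390625), 85.33314514160156)
```

View pics/w12.png

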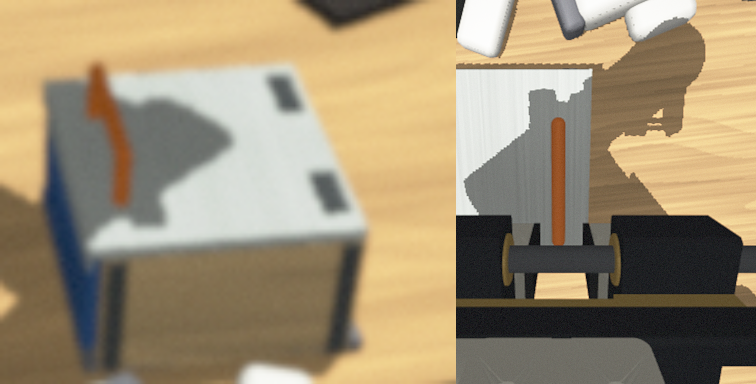

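```bash
python3 -m handwheel '[[-1,0,0,1,0,0,0],[-1,0,0,1,0,0,0],[-1,0,0,1,0,0,0],[-1,0,0,1,0,0,0],[-1,0,0,0.7,0,0,0]]';python3 -m handwheel '[[-1,0,0,0.1,0,0,0],[-1,0,0,0.1,0,0,0],[-1,0,0,0.05,0,0,0],[-1,0,0,0,0,0,0]]'
```

```text
clock: 67.92
tool_pos: [0.5323, 0.0915, 0.3644]
orientation: [179.9, 0.1, -6.4]
force: [-0.1, -0.2, 0.5]
opening: 0.0006
gripper_force: 0.0
clock: 68.42
tool_pos: [0.5325, 0.0915, 0.362]
orientation: [180.0, -0.0, -6.4]
force: [-5.9, -0.9, 10.1]
opening: 0.001
gripper_force: 5.5
```

```bash
python3 -m handwheel '[[-1,0,0,-0.8,0,0,0],[-1,0,0,-1,0,0,0],[-1,0,0,-1,0,0,0],[-1,0,0,-1,0,0,0],[-1,0,0,-1,0,0,0]]'; python3 -m handwheel '[[-1,0,0,0,0,0,0],[-1,0,0,0,0,0,0]]'; python3 -c "
from plant import *
print(close_job())"
```

```text
clock: 69.05
tool_pos: [0.5326, 0.0917, 0.4817]
orientation: [-180.0, -0.0, -6.4]
force: [0.1, -0.9, 0.3]
opening: 0.0007
gripper_force: 0.0
clock: 69.3
tool_pos: [0.5325, 0.0917, 0.48]
orientation: [-180.0, 0.0, -6.4]
force: [-0.4, -0.6, -1.0]
opening: 0.0002
gripper_force: 0.0
the job is handed in; nothing more can be done
None
```

The claw, jaw and vertebra (no limb was on the bench) stand upright in the crate, the drop front was pushed up again, then the lid was lowered gently to fully closed, and the job was handed in at 69 s.

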